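Shut down the vortex mixer

TASK

Shut down the vortex mixer: move the carton that stands against its front panel out of the way, then turn the speed knob fully anticlockwise to its end stop, and only then switch the mixer off at the rocker beside the knob by pressing its lower half home. Leave the carton standing upright on the bench, clear of the panel. Work gently: do not shove or tip the mixer, which stands loose on its feet, and leave the beaker, petri dish, well plate, pen and notebook where they are.

Things in the scene. Friction and masses are not known exactly. Their poses are not given: they have to be found in the camera images.
- vortex_mixer: Beige mixer, 167 x 125 mm, body 78 mm high, black cup on top to 114 mm (cup 10 mm in front of to 43 mm behind the origin). Origin: under its middle on the bench; x to its back, y to its left seen from the front, z up. The upright front panel is at x = -71 mm; knob and rocker are on it. Loose, 2.6 kg, rubber feet: it slides when pushed level with more than about 18 N.
- vortex_mixer_speed (a joint): Speed knob's angle, rad; grows as it turns anticlockwise seen from the front (its top moves to mixer +y). 0 = clockwise stop (fastest), 4.712 = anticlockwise stop (lowest speed). Starts 0.3 to 1.9. Stays where left. Drag: 0.01 N m plus 0.05 N m per rad/s, so about 5 N at the rim at 1 rad/s; one fingertip rubbing its rim at 15 mm/s slips unless it leans on it with about 10 N.
- knob_face (a point): Centre of the speed knob's front face, on its axis (mixer x): mixer frame (-83, -24, 40) mm. Black round knob, 24 mm across, standing 12 mm out from the panel, with a white pointer line on its face: up at the clockwise stop, to the right (3 o'clock) at the anticlockwise stop. Right of the rocker seen from the front.
- vortex_mixer_rocker (a joint): Power rocker's angle, rad. 0.244 = on: upper half pressed in, lower half standing out, its lower edge about 5 mm proud of the panel. 0 = off: lower half pressed in to its stop, face upright. It tilts about a level axis at mid height. No spring; stays where left. 0.4 N at the lower edge moves it slowly, about 5 N at 15 mm/s.
- rocker_face (a point): Middle of the black rocker's face, 18 mm wide and 24 mm high; mixer frame (-73, 24, 36) mm when off, the face then 2 mm proud of the panel. Left of the knob seen from the front.
- carton: White and blue carton of film, loose, closed, 60 x 120 mm, 62 mm high, about 0.22 kg. Origin: on the bench under it; x spans -29 to +31 mm, y -60 to +60 mm, z up. It starts some 3 to 9 mm in front of the knob, its long side along the panel; the bench is free for 150 mm to its left.
- beaker: Clear beaker, 52 mm across, 70 mm high, loose, to the right of the mixer. Origin: centre of its underside.
- dish: Petri dish, 57 mm across, 14 mm high, loose, near the front right of the bench. Origin: centre of its underside.
- plate: White well plate, 86 x 128 mm, 14 mm high, loose, to the left behind. Origin: centre of its underside.
- pen: Red and white pen, 135 mm long, 16 mm thick, loose, lying along the mixer's left side. Origin: under its middle.
- notebook: Black notebook, 148 x 110 mm, 16 mm thick, loose, at the right edge of the bench. Origin: centre of its underside.

How it is judged:
By the outcome, as a careful person would: the job done as asked, in the order asked, and still so for the second after the job is handed in, with the robot touching nothing.
It also fails if it takes over 70 s, if anything falls off the work surface, if the arm or the gripper's body presses on something with over 40 N, if the wrist force passes 120 N, or if a joint passes its speed limit or range.

ROBOT

A 7-joint arm with a two-finger parallel gripper is mounted at the origin on a cart in front of the work surface, level with it; the furniture and walls round the work are solid. World frame = base frame: x ahead of the robot, y to its left, z up, the work surface at z = 0. Lengths are in m, angles in rad, forces in N, time in s.
With the tool pointing down it reaches from about 0.4 to 0.875 m from the base axis. Payload 19.3 kg.
Tool frame: the origin (TCP) lies at the very end of the fingers, on their centre line; the grasp point (between the pads) lies 19 mm behind it; z points along the fingers, y is the line along which they close (so a half turn about z gives the same grasp; the last joint's range is limited). The gripper opens to 85 mm and grips with 20 to 120 N. Pads are 22 mm wide; open, the fingers measure 114 mm over their backs; the gripper's body (76 mm by 85 mm) begins 54 mm behind the grasp point. The pads swing forward as they close: fully open they stand 13 mm farther back than shut.
Start: joints at [1.177, 0.521, -0.036, 1.599, 0.021, 1.021, -0.113], TCP at [0.199, -0.593, 0.203] pointing down, gripper open.
Joint ranges: [-2.91, 2.91], [-0.3, 2.13], [-1.5, 1.42], [0.17, 2.43], [-1.26, 4.41], [0.16, 1.93], [-2.52, 2.52]. Speed limits (rad/s): [1.89, 1.89, 2.39, 2.39, 3.01, 3.01, 3.01].

INTERFACE

Orientations are given as a unit quaternion [x, y, z, w].
In Python, from rig import arm gives the robot as it stands.
- The arm moves only by the shell command python3 steer.py 'ROWS' [FORCE]. ROWS is a JSON list of rows, 1 to 10 of them, each of 7 numbers: the finger opening in m, then dx, dy, dz in m, then a rotation vector rx, ry, rz in rad; each row shifts and turns the commanded pose from where the row before left it, along the tool's axes as they then stand; what a row does not reach is not made up. A row lasts 1/10 s, in which the tool goes at most 0.05 m and 0.15 rad, less where a joint would pass 70% of its speed; a pose out of reach is approached as far as the arm can. The fingers move at their own pace and stop on an object; FORCE is the grip in N (left out, the last holds). Time passes only in rows, so rows that do not move let the fingers close. It prints the time, the measured TCP pose, the force, the opening and the grip force at its end.
- arm.read_state(): the state, without advancing time (a new reading comes with each control period).
- arm.grab_frame(name): name is "scene" or "top" or "wrist"; returns the picture (384x512x3 uint8, blue, green, red); there is no depth.
- arm.get_calibration(name): a dict with "fx", "fy", "cx", "cy" (pixels), "rvec" (rotation vector, rad) and "tvec" (3), from world to camera coordinates, as OpenCV has them; the wrist camera has in their place "T_tool_cam" (4x4, takes a point from camera to tool coordinates, whose origin is the TCP and whose axes are the flange's). Camera axes: x right, y down, z forward; pixel columns grow to the right and rows downward; lengths in m; the calibration is good to about 2 mm. A picture is of the moment at which its call begins: read the wrist's pose just before it. get_calibration takes no time and is no camera call.
- arm.close_job(): hands the job in; it is judged then, once.
The state is a dict: "clock": time; "joints": joint angles; "qd": joint speeds; "joint_efforts": joint torques, N m; "eef_pos": TCP position; "orientation": TCP orientation; "wrist_force": force on the tool from outside, world axes, zero at the start; "wrist_torque": the same for the moment, N m; "finger_gap": finger opening in m; "grasp_force": force on a finger pad.
Only numpy, scipy, OpenCV 4.12 (cv2) and the standard library are available. Lean on these libraries where they do the work, as an engineer would, in place of code of your own. Each camera call takes 0.05 s, during which the arm holds its last target. There are 200 camera calls.

## Working session

There is one attempt and no reset: what is moved stays moved. The work goes in short steps, Python scripts to look and compute and a shell command to move; the robot and the scene stay as the last step left them, time stands still between calls to the robot, and variables do not carry over. Pictures are saved under pics/ and viewed, at most 10 in all, crops included, and the job is handed in when it is done.

```bash
ls; mkdir -p pics; python3 - <<'E'
from rig import arm
import cv2,numpy as np
s=arm.read_state();print(s)
for n in("scene","top"):
    cv2.imwrite(f"pics/{n}0.png",arm.grab_frame(n));c=arm.get_calibration(n);print(n,c)
print(arm.get_calibration("wrist"))
E
```

```text
pics
rig.py
steer.py
{'clock': 0.0, 'joints': array([ 1.17677012,  0.52201715, -0.03633678,  1.59998777,  0.02119002,
        1.02111329, -0.1127832 ]), 'qd': array([-1.09438544e-03, -2.11925589e-03, -4.03175886e-05,  4.99694073e-05,
       -8.75681693e-04, -6.21189826e-04,  1.77031143e-03]), 'joint_efforts': array([-2.46531717e-04, -9.27133799e+01,  1.97943136e+00, -3.69948220e+01,
        1.78167096e-02,  7.87864759e-03, -4.24669861e-05]), 'eef_pos': array([ 0.19872685, -0.59217726,  0.20243094]), 'orientation': array([ 9.86919769e-01,  1.61211180e-01, -1.25620795e-04, -5.56487266e-04]), 'wrist_force': array([-0.08534754, -0.10027604, -0.56162805]), 'wrist_torque': array([-0.02370494, -0.01332716, -0.03767796]), 'grasp_force': 0.0, 'finger_gap': 0.08526185766433557}
scene {'fx': 487.08575496019256, 'fy': 487.08575496019256, 'cx': 256.1317526758335, 'cy': 178.70131706984597, 'rvec': array([ 0.61958732, -2.66095646,  1.1313991 ]), 'tvec': array([0.54551724, 0.17053803, 1.30382379])}
top {'fx': 377.7478511613749, 'fy': 377.7478511613749, 'cx': 254.08883705898052, 'cy': 187.98009746662422, 'rvec': array([ 2.1900486 , -2.19667996,  0.06730099]), 'tvec': array([0.09312899, 0.56450177, 1.13798706])}
{'fx': 275.9737483127202, 'fy': 275.9737483127202, 'cx': 255.48190927765424, 'cy': 192.7463095961553, 'T_tool_cam': array([[ 1.05587899e-03, -9.48941177e-01, -3.15451308e-01,
         8.07083195e-02],
       [ 9.99999440e-01,  1.02442301e-03,  2.65528225e-04,
        -7.66962301e-04],
       [ 7.11849101e-05, -3.15451411e-01,  9.48941727e-01,
        -1.70404220e-01],
       [ 0.00000000e+00,  0.00000000e+00,  0.00000000e+00,
         1.00000000e+00]])}
```

```bash
python3 - <<'E'
import cv2,numpy as np
a=cv2.imread("pics/scene0.png");cv2.imwrite("pics/s0.png",cv2.resize(a,(768,576),interpolation=cv2.INTER_CUBIC))
a=cv2.imread("pics/top0.png");cv2.imwrite("pics/t0.png",cv2.resize(a,(768,576),interpolation=cv2.INTER_CUBIC))
E
```

```text
(no output)
```

View pics/s0.png

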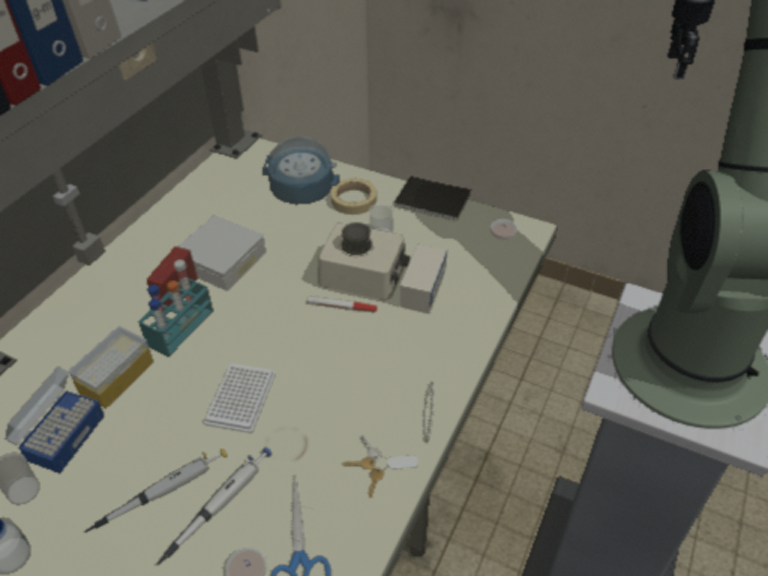

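View pics/t0.png

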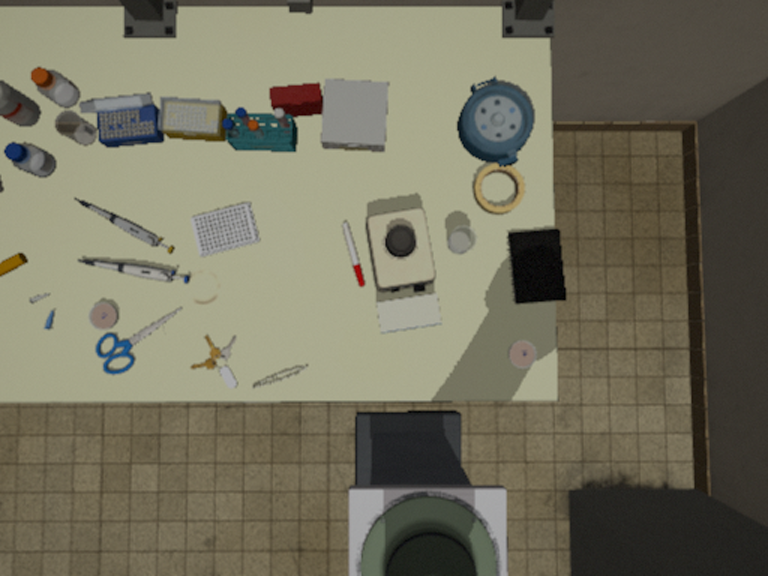

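The scene view shows the mixer at about (363,262), with the carton in front at (425,277). The top view shows the mixer at (402,248), the carton at (409,313), the pen at (354,253) and the beaker at (460,240), all in 1.5x pixels. Next I'll zoom in for corners.

```bash
python3 - <<'E'
import cv2
a=cv2.imread("pics/top0.png")[125:230,215:335]
cv2.imwrite("pics/t1.png",cv2.resize(a,None,fx=5,fy=5,interpolation=cv2.INTER_CUBIC))
E
```

```text
(no output)
```

View pics/t1.png

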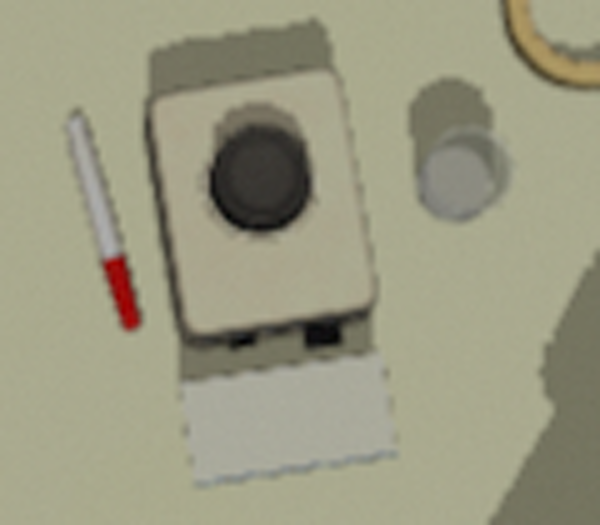

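The crop shows the carton's top at corners (182,381), (380,353), (397,453), (197,485). The mixer's top is at (150,98), (335,68), (377,305), (188,338), with the rocker at (243,340) and the knob at (323,333).

```bash
cat > h.py <<'E'
import numpy as np,cv2
from scipy.spatial.transform import Rotation as R
from rig import arm
def ray(c,px):
    Rm=cv2.Rodrigues(np.array(c["rvec"]))[0];o=-Rm.T@c["tvec"]
    d=np.array([(px[0]-c["cx"])/c["fx"],(px[1]-c["cy"])/c["fy"],1])@Rm
    return o,d
def at_z(c,px,z):
    o,d=ray(c,px);return o+d*(z-o[2])/d[2]
def proj(c,P): return cv2.projectPoints(np.atleast_2d(P).astype(float),np.array(c["rvec"]),np.array(c["tvec"]),np.array([[c["fx"],0,c["cx"]],[0,c["fy"],c["cy"]],[0,0,1]]),None)[0][:,0]
E
python3 - <<'E'
from h import *
c=arm.get_calibration("top")
f=lambda p:(215+(p[0]+.5)/5-.5,125+(p[1]+.5)/5-.5)
def quad(n,ps,z):
    q=np.array([at_z(c,f(p),z) for p in ps]);print(n,q.round(4).tolist())
    print(' sides',np.linalg.norm(q-np.roll(q,-1,0),axis=1).round(4),'mean',q.mean(0).round(4),
     'yaw from fronts', [round(float(np.degrees(np.arctan2(*(-(a-b)[[0]],(a-b)[1])))),1) for a,b in((q[0],q[1]),(q[3],q[2]))],
     [round(float(np.degrees(np.arctan2((a-b)[1],(a-b)[0]))),1) for a,b in((q[0],q[3]),(q[1],q[2]))])
quad('carton',[(182,381),(380,353),(397,453),(197,485)],.062)
quad('mixer',[(150,98),(335,68),(377,305),(188,338)],.078)
print('knob',at_z(c,f((323,333)),.046),'pen',at_z(c,f((75,115)),.012),at_z(c,f((133,328)),.012),'beaker',at_z(c,f((465,172)),.07))
E
```

```text
carton [[0.5245, 0.1007, 0.062], [0.5406, -0.0154, 0.062], [0.4821, -0.0249, 0.062], [0.4638, 0.0921, 0.062]]
 sides [0.1173 0.0593 0.1184 0.0613] mean [0.5028 0.0381 0.062 ] yaw from fronts [7.9, 8.9] [8.1, 9.2]
mixer [[0.6889, 0.1188, 0.078], [0.7063, 0.011, 0.078], [0.5678, -0.0123, 0.078], [0.549, 0.0971, 0.078]]
 sides [0.1093 0.1405 0.111  0.1416] mean [0.628  0.0537 0.078 ] yaw from fronts [9.1, 9.7] [8.8, 9.5]
knob [0.55323118 0.01681406 0.046     ] pen [0.69006719 0.16658613 0.012     ] [0.55833033 0.13094331 0.012     ] beaker [ 0.64617838 -0.06533354  0.07      ]<stdin>:7: DeprecationWarning: Conversion of an array with ndim > 0 to a scalar is deprecated, and will error in future. Ensure you extract a single element from your array before performing this operation. (Deprecated NumPy 1.25.)
```

```bash
cat >> h.py <<'E'
def mix(o,yaw): # mixer frame -> world
    M=R.from_euler('z',yaw,degrees=True).as_matrix();o=np.array([o[0],o[1],0.]);return lambda p:o+M@np.array(p,float),M
def plan(p,Rt,rot_first=True):
    s=arm.read_state();R0=R.from_quat(s["orientation"]).as_matrix()
    rv=R.from_matrix(R0.T@Rt).as_rotvec();d=np.array(p)-s["eef_pos"]
    print("pos",s["eef_pos"].round(4),"rot(tool)",rv.round(4),"n",round(np.linalg.norm(rv),2),"| trans before rot",(R0.T@d).round(4),"after rot",(Rt.T@d).round(4))
def frame(x,z): # columns
    return np.column_stack([x,np.cross(z,x),z])
E
python3 - <<'E'
from h import *
a=np.radians(9);e=np.array([-np.sin(a),np.cos(a),0])
Rt=frame(e,[0,0,-1.])
plan([0.5167,-0.058,0.10],Rt)
E
```

```text
pos [ 0.1987 -0.5922  0.2025] rot(tool) [-9.0000e-04 -6.0000e-04 -1.4041e+00] n 1.4 | trans before rot [ 0.4715 -0.4052  0.1029] after rot [0.4779 0.3977 0.1025]
```

```bash
python3 steer.py '[[0.03,0,0,0,0,0,-0.14],[0.03,0,0,0,0,0,-0.14],[0.03,0,0,0,0,0,-0.14],[0.03,0,0,0,0,0,-0.14],[0.03,0,0,0,0,0,-0.14],[0.03,0,0,0,0,0,-0.14],[0.03,0,0,0,0,0,-0.14],[0.03,0,0,0,0,0,-0.14],[0.03,0,0,0,0,0,-0.14],[0.03,0,0,0,0,0,-0.144]]' 20
python3 steer.py '[[0.03,0.036,0.03,0.008,0,0,0],[0.03,0.036,0.03,0.008,0,0,0],[0.03,0.036,0.03,0.008,0,0,0],[0.03,0.036,0.03,0.008,0,0,0],[0.03,0.036,0.03,0.008,0,0,0],[0.03,0.036,0.03,0.008,0,0,0],[0.03,0.036,0.03,0.008,0,0,0],[0.03,0.036,0.03,0.008,0,0,0],[0.03,0.036,0.03,0.008,0,0,0],[0.03,0.036,0.03,0.008,0,0,0]]'
python3 - <<'E'
from h import *
a=np.radians(9);e=np.array([-np.sin(a),np.cos(a),0])
Rt=frame(e,[0,0,-1.])
plan([0.5167,-0.058,0.10],Rt)
print(arm.read_state()["joints"].round(2),arm.read_state()["finger_gap"])
E
```

```text
clock: 1.1
eef_pos: [0.1987, -0.5923, 0.2027]
orientation: [0.647, 0.762, 0.0, -0.0]
wrist_force: [0.1, -0.1, 0.3]
finger_gap: 0.03
grasp_force: 0.0
clock: 2.1
eef_pos: [0.4394, -0.1884, 0.1226]
orientation: [0.65, 0.76, -0.0, -0.0]
wrist_force: [1.5, -0.4, -0.5]
finger_gap: 0.0299
grasp_force: 0.0
pos [ 0.4394 -0.1884  0.1226] rot(tool) [-0.0001 -0.     -0.0004] n 0.0 | trans before rot [0.1167 0.0967 0.0226] after rot [0.1167 0.0968 0.0226]
[ 0.64  0.44 -0.47  2.04  0.29  0.73  0.16] 0.029933386703221376
```

```bash
python3 steer.py '[[0.03,0.036,0.032,0.007,0,0,0],[0.03,0.036,0.032,0.007,0,0,0],[0.03,0.036,0.032,0.007,0,0,0],[0.03,0,0,0.03,0,0,0],[0.03,0,0,0.03,0,0,0],[0.03,0,0,0.024,0,0,0],[0.03,0,0,0,0,0,0]]'
python3 - <<'E'
from h import *
s=arm.read_state();print(s["joints"].round(2))
w=arm.grab_frame("wrist");t=arm.grab_frame("top")[125:230,215:335]
cv2.imwrite("pics/a.png",np.hstack([cv2.resize(w,(400,300)),cv2.resize(t,(343,300),interpolation=cv2.INTER_CUBIC)]))
E
```

```text
clock: 2.8
eef_pos: [0.5149, -0.068, 0.0155]
orientation: [0.649, 0.761, -0.001, -0.002]
wrist_force: [-0.9, -0.7, 0.1]
finger_gap: 0.0297
grasp_force: 0.0
[ 0.29  0.67 -0.37  1.99  0.44  0.57 -0.22]
```

View pics/a.png

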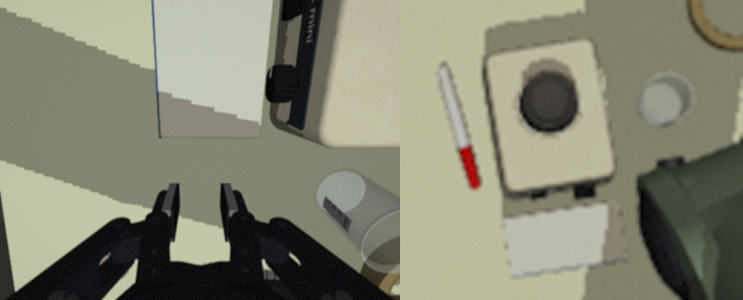

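The wrist view shows the two finger tips at (170,200) and (228,200), centred on the carton's end face from (160,137) to (260,137), with the knob at (280,83) clear. I'll push the carton left.

```bash
python3 steer.py '[[0.03,0.015,0,0,0,0,0],[0.03,0.01,0,0,0,0,0],[0.03,0.008,0,0,0,0,0],[0.03,0.008,0,0,0,0,0],[0.03,0.012,0,0,0,0,0],[0.03,0.015,0,0,0,0,0],[0.03,0.015,0,0,0,0,0]]'
python3 steer.py '[[0.03,0.015,0,0,0,0,0],[0.03,0.015,0,0,0,0,0],[0.03,0.015,0,0,0,0,0],[0.03,0.015,0,0,0,0,0],[0.03,0.015,0,0,0,0,0],[0.03,0.015,0,0,0,0,0],[0.03,0.01,0,0,0,0,0],[0.03,0.006,0,0,0,0,0],[0.03,0,0,0,0,0,0]]'
```

```text
clock: 3.6
eef_pos: [0.5037, 0.0144, 0.0182]
orientation: [0.65, 0.76, -0.0, 0.0]
wrist_force: [0.7, -2.9, 2.6]
finger_gap: 0.0297
grasp_force: 1.5
clock: 4.5
eef_pos: [0.4871, 0.1192, 0.018]
orientation: [0.649, 0.761, 0.0, -0.0]
wrist_force: [0.5, -0.0, -0.1]
finger_gap: 0.0301
grasp_force: 0.0
```

```bash
python3 steer.py '[[0.036,-0.02,0,-0.01,0,0,0],[0.036,-0.03,0,-0.03,0,0,0],[0.036,-0.03,0,-0.04,0,0,0],[0.036,-0.03,0,-0.04,0,0,0],[0.036,0,0,0,0,0,0]]'
python3 - <<'E'
from h import *
g,M=mix((.6265,.0535),9.2);r=.7071
Rt=frame(M@[r,0,r],M@[r,0,-r])
plan(g([-.165,-.015,.12]),Rt)
Rd=frame(M@[1.,0,0],[0,0,-1.]);plan(g([-.165,-.015,.12]),Rd)
print(arm.read_state()["joints"].round(2))
E
```

```text
clock: 5.0
eef_pos: [0.5069, 0.005, 0.1421]
orientation: [0.652, 0.758, 0.001, 0.003]
wrist_force: [0.2, 0.5, -0.6]
finger_gap: 0.0359
grasp_force: 0.0
pos [0.5069 0.005  0.1421] rot(tool) [-0.604   0.6135  1.4751] n 1.71 | trans before rot [ 0.0134 -0.0395  0.0218] after rot [-0.0434 -0.0138 -0.0121]
pos [0.5069 0.005  0.1421] rot(tool) [ 0.0064 -0.0027  1.5608] n 1.56 | trans before rot [ 0.0134 -0.0395  0.0218] after rot [-0.0392 -0.0138  0.0221]
[ 0.23  0.45 -0.47  1.95  0.28  0.8  -0.24]
```

```bash
python3 steer.py '[[0.036,0.013,-0.04,0,0,0,0],[0.036,0,0,0,-0.05,0.051,0.123],[0.036,0,0,0,-0.05,0.051,0.123],[0.036,0,0,0,-0.05,0.051,0.123],[0.036,0,0,0,-0.05,0.051,0.123],[0.036,0,0,0,-0.05,0.051,0.123],[0.036,0,0,0,-0.05,0.051,0.123],[0.036,0,0,0,-0.05,0.051,0.123],[0.036,0,0,0,-0.05,0.051,0.123],[0.036,0,0,0,-0.05,0.051,0.123]]'
python3 steer.py '[[0.036,0,0,0,-0.05,0.051,0.123],[0.036,0,0,0,-0.05,0.051,0.123],[0.036,0,0,0,-0.05,0.051,0.123],[0.036,0,0,0,0,0,0]]'
python3 - <<'E'
from h import *
g,M=mix((.6265,.0535),9.2);r=.7071
Rt=frame(M@[r,0,r],M@[r,0,-r])
plan(g([-.165,-.015,.12]),Rt)
s=arm.read_state();print(s["joints"].round(2))
w=arm.grab_frame("wrist");np.savez("w1.npz",w=w,p=s["eef_pos"],q=s["orientation"])
cv2.imwrite("pics/b.png",cv2.resize(w,(768,576),interpolation=cv2.INTER_CUBIC))
E
```

```text
clock: 6.0
eef_pos: [0.4556, 0.0244, 0.1381]
orientation: [0.88, 0.416, 0.225, -0.037]
wrist_force: [-0.4, 0.0, -0.5]
finger_gap: 0.0358
grasp_force: 0.0
clock: 6.4
eef_pos: [0.4607, 0.01, 0.1795]
orientation: [0.923, 0.262, 0.275, -0.055]
wrist_force: [-0.9, -0.0, -0.9]
finger_gap: 0.0355
grasp_force: 0.0
pos [0.4607 0.01   0.1795] rot(tool) [-0.2051  0.2072  0.3239] n 0.44 | trans before rot [-0.0271 -0.0019  0.0533] after rot [-0.0381 -0.0015  0.046 ]
[ 0.64  0.2  -0.64  2.43 -1.26  0.16  0.25]
```

View pics/b.png

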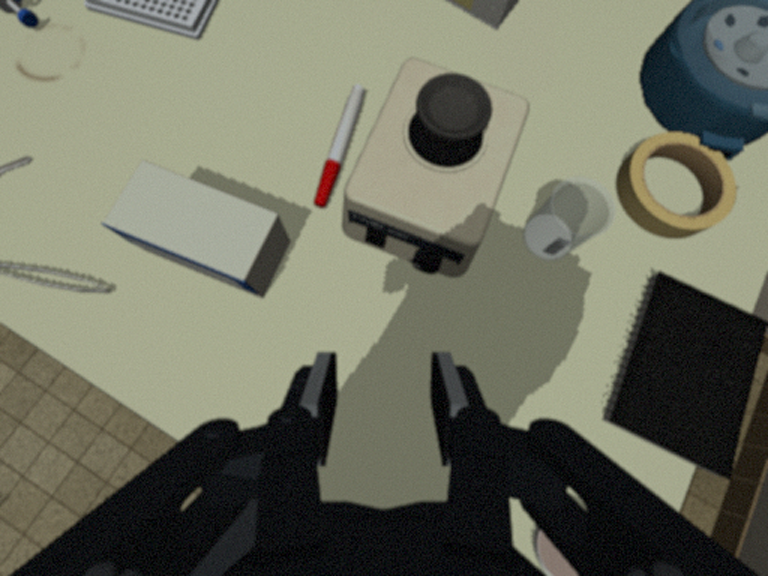

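The wrist view shows the carton standing clear on the left, around (195,230), with the knob at (428,260) and the rocker at (375,235). The arm hit joint limits (j4, j5, j6) while pitching, so I'll fit its kinematics to find what is reachable at the knob.

```bash
cat > kin.py <<'E'
import numpy as np
from itertools import product
from scipy.optimize import least_squares
from scipy.spatial.transform import Rotation as R
J=np.array([[1.17677012,.52201715,-.03633678,1.59998777,.02119002,1.02111329,-.1127832],[.64,.44,-.47,2.04,.29,.73,.16],[.29,.67,-.37,1.99,.44,.57,-.22],[.23,.45,-.47,1.95,.28,.8,-.24],[.64,.2,-.64,2.43,-1.26,.16,.25]])
P=np.array([[.19872685,-.59217726,.20243094],[.4394,-.1884,.1226],[.5149,-.068,.0155],[.5069,.005,.1421],[.4607,.01,.1795]])
Q=R.from_quat([[.98692,.16121,-.00013,-.00056],[.65,.76,0,0],[.649,.761,-.001,-.002],[.652,.758,.001,.003],[.923,.262,.275,-.055]])
def fk(q,x,s):
    h,a,b,L,o1,o7,c,e,w,o5=x; rz=lambda t:R.from_euler('z',t);ry=lambda t:R.from_euler('y',t)
    r=rz(s[0]*q[0]+o1);p=r.apply([c,0,h])
    r=r*ry(q[1])*rz(s[1]*q[2]);p=p+r.apply([e,0,a])
    r=r*ry(q[3])*rz(s[2]*q[4]+o5);p=p+r.apply([w,0,b])
    r=r*ry(q[5])*rz(s[3]*q[6]+o7);p=p+r.apply([0,0,L])
    return p,r
def fit():
    best=None
    for s in product([1,-1],repeat=4):
        def f(x):
            o=[]
            for q,p,r in zip(J,P,Q):
                pp,rr=fk(q,x,s);o+=[*(pp-p),*(.3*(rr.inv()*r).as_rotvec())]
            return np.array(o)
        for o1 in(0,1.57,-1.57,3.1):
          for o7 in (0,1.57,3.1,-1.57):
            z=least_squares(f,[.3,.4,.4,.3,o1,o7,0,0,0,0],max_nfev=60)
            if best is None or z.cost<best[0]:best=(z.cost,s,z.x,f(z.x))
    return best
if __name__=="__main__":
    b=fit();print(b[0],b[1],b[2].round(4));print(b[3].reshape(5,6).round(4));np.savez("kin.npz",s=b[1],x=b[2])
E
python3 kin.py
```

```text
0.00018364778632916657 (-1, -1, -1, -1) [ 0.2776  0.5366  0.4177  0.329  -0.0888  1.4938  0.0218 -0.0187  0.008
 -0.0024]
[[ 0.0018  0.0009 -0.0047  0.      0.0006 -0.0032]
 [-0.0003  0.0058  0.001  -0.001  -0.0007  0.0014]
 [ 0.002  -0.0043  0.0063 -0.002   0.0018 -0.0011]
 [ 0.002  -0.0005  0.0016 -0.0002 -0.     -0.0013]
 [ 0.0004  0.002  -0.0041  0.0131  0.0018  0.0041]]
```

The model fits to about 5 mm. Next I'll search for reachable knob-turning poses.

```bash
cat > ik.py <<'E'
from kin import *
k=np.load("kin.npz");X,S=k["x"],k["s"]
lo=np.array([-2.91,-.3,-1.5,.17,-1.26,.16,-2.52])+.03;hi=np.array([2.91,2.13,1.42,2.43,4.41,1.93,2.52])-.03
def ik(p,Rt,seeds):
    T=R.from_matrix(Rt);best=None
    for q0 in seeds:
        f=lambda q:(lambda a:np.r_[a[0]-p,.2*(a[1].inv()*T).as_rotvec(),.002*(q-q0)])(fk(q,X,S))
        z=least_squares(f,np.clip(q0,lo+1e-3,hi-1e-3),bounds=(lo,hi),max_nfev=80)
        pp,rr=fk(z.x,X,S);e=np.linalg.norm(pp-p)+.2*(rr.inv()*T).magnitude()
        if best is None or e<best[0]:best=(e,z.x)
    return best
E
cat > s.py <<'E'
from ik import *
from h import mix,frame
g,M=mix((.6265,.0535),9.2)
rng=np.random.default_rng(0)
seeds=[J[4],J[3],[.3,.6,0,1.9,1.5,.8,0],[.3,.6,0,1.9,3,.8,0]]+[rng.uniform(lo,hi) for _ in range(4)]
for sg in(1,-1):
  for al in(20,35,45,60):   # degrees from vertical
    out=[]
    for ph in(-60,-30,0,30,60):
        a=np.radians(al);z=np.array([np.sin(a),0,-np.cos(a)]);n=np.array([np.cos(a),0,np.sin(a)])
        Rx=R.from_euler('x',ph,degrees=True).as_matrix();K=np.array([-.083,-.024,.040])
        t=np.array([.011,0,0])-.011*n   # front corner of pad 1 mm off the panel
        e,q=ik(g(K+Rx@t),frame(M@Rx@(sg*n),M@Rx@z),seeds);out.append((round(e*1e3,1),q.round(2).tolist()))
    print(sg,al,[o[0] for o in out]); 
    if max(o[0] for o in out)<6: print(*[o[1] for o in out],sep="\n")
E
python3 s.py
```

```text
1 20 [np.float64(0.1), np.float64(6.6), np.float64(7.4), np.float64(0.0), np.float64(0.0)]
1 35 [np.float64(0.1), np.float64(5.4), np.float64(2.9), np.float64(0.1), np.float64(0.1)]
[-1.42, 1.54, 1.17, 2.32, 3.32, 0.29, 0.84]
[-1.21, 1.37, 1.39, 2.4, 3.99, 0.84, 0.3]
[-0.78, 1.03, 1.18, 2.4, 4.18, 1.13, 0.43]
[0.32, 0.75, -0.04, 2.31, 4.37, 0.72, 0.61]
[0.99, 1.2, -0.77, 2.12, -1.23, 0.45, 0.05]
1 45 [np.float64(6.7), np.float64(43.5), np.float64(39.6), np.float64(2.8), np.float64(0.4)]
1 60 [np.float64(46.4), np.float64(91.6), np.float64(89.0), np.float64(44.5), np.float64(0.0)]
-1 20 [np.float64(0.0), np.float64(0.0), np.float64(0.0), np.float64(0.1), np.float64(0.1)]
[-0.55, 0.95, -0.19, 2.13, 1.53, 1.24, -0.2]
[-0.2, 0.7, -0.36, 2.23, 1.64, 0.78, -0.16]
[0.2, 0.61, -0.43, 2.22, 1.57, 0.2, 0.09]
[0.78, 0.89, -0.85, 2.09, 0.08, 0.24, 1.78]
[1.03, 1.3, -1.02, 1.92, -0.12, 0.55, 2.06]
-1 35 [np.float64(0.1), np.float64(4.3), np.float64(1.9), np.float64(0.0), np.float64(0.1)]
[-0.52, 1.01, -0.22, 2.32, 1.88, 1.38, -0.52]
[0.37, 1.39, -1.4, 2.4, 2.09, 1.9, -0.08]
[0.75, 1.31, -1.47, 2.4, 2.09, 1.25, -0.06]
[0.93, 1.07, -1.04, 2.31, 2.65, 0.26, -0.69]
[1.21, 1.6, -1.29, 2.11, 0.97, 0.29, 1.08]
-1 45 [np.float64(8.7), np.float64(42.6), np.float64(39.7), np.float64(1.6), np.float64(0.1)]
-1 60 [np.float64(46.6), np.float64(95.2), np.float64(89.1), np.float64(42.4), np.float64(0.0)]
```

```bash
cat > s2.py <<'E'
from ik import *
from h import mix,frame
g,M=mix((.6265,.0535),9.2)
rng=np.random.default_rng(1)
def pose(al,ph,sg):
    a=np.radians(al);z=np.array([np.sin(a),0,-np.cos(a)]);n=np.array([np.cos(a),0,np.sin(a)])
    Rx=R.from_euler('x',ph,degrees=True).as_matrix();K=np.array([-.083,-.024,.040])
    return g(K+Rx@(np.array([.011,0,0])-.011*n)),frame(M@Rx@(sg*n),M@Rx@z)
if __name__=="__main__":
  for al in(25,30):
    for sg in(1,-1):
      res=[]
      for t in range(10):
        q=ik(*pose(al,45,sg),[rng.uniform(lo,hi)])
        if q[0]>.002: continue
        n=0;qs=[q[1]];ok=[45]
        for d in(-6,6):
            c=q[1];ph=45
            while abs(ph)<75:
                ph+=d;e,c2=ik(*pose(al,ph,sg),[c])
                if e>.003 or abs(c2-c).max()>.45:break
                c=c2;ok.append(ph);qs.append(c)
        i,j=np.argmin(ok),np.argmax(ok);res.append((max(ok)-min(ok),min(ok),qs[i].round(2).tolist(),max(ok),qs[j].round(2).tolist()))
      res.sort(key=lambda r:-r[0]);print(al,sg,*res[:2],sep="\n  ")
E
python3 s2.py
```

```text
25
  1
  (48, 27, [0.65, 0.79, -0.61, 2.18, -1.23, 0.19, -0.06], 75, [0.73, 1.16, -0.36, 1.91, -1.09, 1.07, -0.2])
  (48, 27, [0.85, 0.96, -1.01, 2.17, 1.22, 0.19, -2.49], 75, [1.22, 1.8, -1.39, 1.89, 0.53, 0.67, -1.68])
25
  -1
  (150, -75, [-0.38, 1.2, -0.51, 2.12, 1.66, 1.81, -0.26], 75, [1.23, 1.86, -1.45, 1.89, 0.65, 0.72, 1.36])
  (150, -75, [-0.38, 1.2, -0.51, 2.12, 1.66, 1.81, -0.26], 75, [1.22, 1.78, -1.37, 1.89, 0.5, 0.66, 1.5])
30
  1
  (36, 39, [0.88, 0.99, -0.81, 2.17, -1.23, 0.19, 0.02], 75, [1.04, 1.37, -0.82, 1.97, -0.79, 0.64, -0.43])
  (36, 39, [0.88, 0.99, -0.81, 2.17, -1.23, 0.19, 0.02], 75, [0.92, 1.26, -0.62, 1.97, -1.03, 0.81, -0.22])
30
  -1
  (150, -75, [-0.33, 1.23, -0.56, 2.18, 1.76, 1.9, -0.3], 75, [1.27, 1.88, -1.44, 1.96, 0.74, 0.61, 1.29])
  (150, -75, [-0.33, 1.23, -0.56, 2.18, 1.76, 1.9, -0.3], 75, [1.27, 1.91, -1.47, 1.96, 0.79, 0.64, 1.24])
```

```bash
python3 - <<'E'
from h import *
g,M=mix((.6265,.0535),9.2)
plan(g([-.12,-.03,.17]),frame(M@[0,1.,0],[0,0,-1.]))
E
```

```text
pos [0.4605 0.0105 0.1787] rot(tool) [ 0.3722 -0.4716 -1.1405] n 1.29 | trans before rot [0.0298 0.0317 0.0309] after rot [-0.0141  0.0507  0.0087]
```

```bash
python3 steer.py '[[0.036,0,0,0,0.041,-0.052,-0.127],[0.036,0,0,0,0.041,-0.052,-0.127],[0.036,0,0,0,0.041,-0.052,-0.127],[0.036,0,0,0,0.041,-0.052,-0.127],[0.036,0,0,0,0.041,-0.052,-0.127],[0.036,0,0,0,0.041,-0.052,-0.127],[0.036,0,0,0,0.041,-0.052,-0.127],[0.036,0,0,0,0.041,-0.052,-0.127],[0.036,0,0,0,0.041,-0.052,-0.127],[0.036,-0.014,0.045,0.01,0,0,0]]'
python3 steer.py '[[0.036,0,0,0,0,0,-0.145],[0.036,0,0,0,0,0,-0.145],[0.036,0,0,0,0,0,-0.145],[0.036,0,0,0,0,0,-0.145],[0.036,0,0,0,0,0,-0.145],[0.036,0,0,0,0,0,-0.145],[0.036,0,0,0,0,0,-0.145],[0.036,0,0,0,0,0,-0.145],[0.036,0,0,0,0,0,-0.145],[0.036,0,0,0,0,0,-0.145]]'
python3 - <<'E'
from h import *
g,M=mix((.6265,.0535),9.2)
print(arm.read_state()["joints"].round(2))
a=np.radians(25);z=[np.sin(a),0,-np.cos(a)];n=np.array([np.cos(a),0,np.sin(a)])
plan(g([-.12,-.03,.12]),frame(M@-n,M@z))
E
```

```text
clock: 7.45
eef_pos: [0.5075, 0.0089, 0.1705]
orientation: [0.668, 0.744, 0.024, -0.003]
wrist_force: [0.6, 0.5, -0.4]
finger_gap: 0.0359
grasp_force: 0.0
clock: 8.45
eef_pos: [0.5085, 0.0067, 0.1692]
orientation: [0.008, 1.0, 0.021, 0.013]
wrist_force: [0.2, 0.3, -0.2]
finger_gap: 0.036
grasp_force: 0.0
[ 0.3   0.41 -0.52  1.94  0.22  0.82  1.22]
pos [0.5085 0.0067 0.1692] rot(tool) [ 0.0008 -0.405  -0.1829] n 0.44 | trans before rot [-0.0031 -0.004   0.0492] after rot [ 0.0172 -0.0026  0.0463]
```

```bash
python3 steer.py '[[0.04,0,0,0,0,-0.101,-0.046],[0.04,0,0,0,0,-0.101,-0.046],[0.04,0,0,0,0,-0.101,-0.046],[0.04,0,0,0,0,-0.101,-0.046],[0.04,0,0,0,0,0,0]]'
python3 - <<'E'
from h import *
g,M=mix((.6265,.0535),9.2)
print(arm.read_state()["joints"].round(2))
a=np.radians(25);z=[np.sin(a),0,-np.cos(a)];n=np.array([np.cos(a),0,np.sin(a)])
plan(g([-.12,-.03,.12]),frame(M@-n,M@z))
s=arm.read_state()
w=arm.grab_frame("wrist");np.savez("w2.npz",w=w,p=s["eef_pos"],q=s["orientation"])
cv2.imwrite("pics/c.png",cv2.resize(w,(768,576),interpolation=cv2.INTER_CUBIC))
E
```

```text
clock: 8.95
eef_pos: [0.5061, 0.0061, 0.1687]
orientation: [-0.077, 0.973, 0.017, 0.216]
wrist_force: [-0.6, 0.6, -0.8]
finger_gap: 0.0399
grasp_force: 0.0
[ 0.26  0.24 -0.44  2.3   0.47  0.21  1.15]
pos [0.5061 0.0061 0.1687] rot(tool) [-0.0022  0.0001 -0.003 ] n 0.0 | trans before rot [ 0.0148 -0.0024  0.0468] after rot [ 0.0148 -0.0025  0.0468]
```

View pics/c.png

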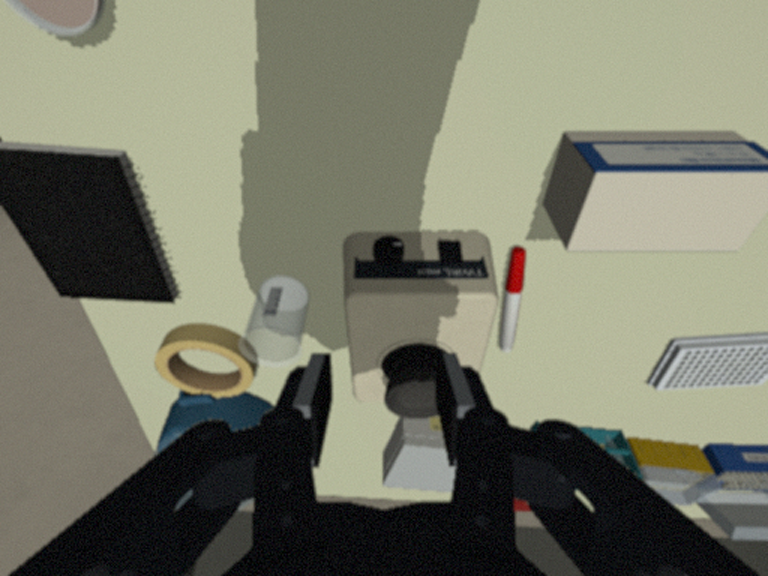

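The wrist view, upside down, shows the carton standing upright well clear at (650,190), the knob at (388,249) with a white pointer, and the rocker at (450,250). I'll zoom in on the panel to refine the mixer pose.

```bash
python3 - <<'E'
import cv2,numpy as np
w=np.load("w2.npz")["w"][148:208,222:336]
cv2.imwrite("pics/d.png",cv2.resize(w,None,fx=7,fy=7,interpolation=cv2.INTER_CUBIC))
E
```

```text
(no output)
```

View pics/d.png

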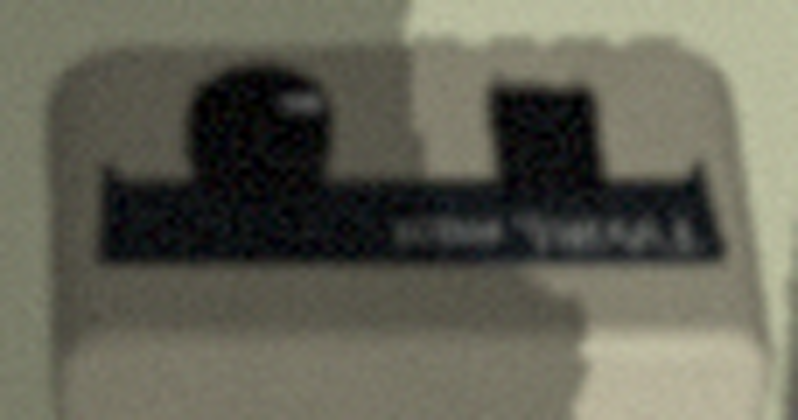

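The crop shows the knob face spanning u 190–332 with its lower rim at v=65 and the pointer mark at (300,103). The rocker's lower edge runs (490,85)–(595,88).

```bash
cat > fitm.py <<'E'
from h import *
from scipy.optimize import least_squares
D=np.load("w2.npz");T=np.array(arm.get_calibration("wrist")["T_tool_cam"]);c=arm.get_calibration("wrist")
Rt=R.from_quat(D["q"]).as_matrix();Rc=Rt@T[:3,:3];oc=D["p"]+Rt@T[:3,3]
def pj(P):
    X=(np.atleast_2d(P)-oc)@Rc;return np.c_[c["cx"]+c["fx"]*X[:,0]/X[:,2],c["cy"]+c["fy"]*X[:,1]/X[:,2]]
cr=lambda u:((np.atleast_2d(u)-[222,148])+.5)*7-.5
t=np.linspace(0,2*np.pi,73)
def model(x):
    g,M=mix(x[:2],x[2]);ring=cr(pj([g([-.083,-.024+.012*np.sin(a),.04+.012*np.cos(a)]) for a in t]))
    rk=cr(pj([g([-.076,.015,.0245]),g([-.076,.033,.0245])]))
    top=cr(pj([g([-.071,-.0,.028])]))
    return ring,rk
def f(x):
    r,k=model(x);return np.r_[r[:,0].min()-190,r[:,0].max()-332,r[:,1].min()-65,k[0,0]-490,k[1,0]-595,k[:,1].mean()-86]
if __name__=="__main__":
    x0=np.array([.6265,.0535,9.2]);print(f(x0).round(1))
    z=least_squares(f,x0,x_scale=[.01,.01,3]);x=z.x;print(x.round(4),z.fun.round(1))
    g,M=mix(x[:2],x[2])
    print('face centre',cr(pj(g([-.083,-.024,.04]))).round(0),'world',g([-.083,-.024,.04]).round(4))
    # pointer angle
    for a in np.arange(0,4.72,.3):
        print(round(a,1),cr(pj(g([-.083,-.024+.008*np.sin(a),.04+.008*np.cos(a)]))).round(0)[0],end=' ')
E
python3 fitm.py
```

```text
[-9.4 -2.3  1.6 -5.1 -3.7  1.6]
[0.6261 0.0541 9.0859] [-4.2  3.  -0.  -0.1  1.3  0.5]
face centre [[260. 109.]] world [0.5479 0.0173 0.04  ]
0.0 [261. 140.] 0.3 [276. 139.] 0.6 [289. 134.] 0.9 [300. 128.] 1.2 [307. 120.] 1.5 [310. 111.] 1.8 [309. 102.] 2.1 [303.  94.] 2.4 [293.  87.] 2.7 [281.  82.] 3.0 [267.  80.] 3.3 [252.  80.] 3.6 [238.  82.] 3.9 [226.  87.] 4.2 [217.  94.] 4.5 [212. 103.]
```

Mixer fit: (0.626, 0.054), yaw 9.1°. The knob is at about 1.75 rad, so it needs about 2.96 rad more.

```bash
cat > kp.py <<'E'
from h import *
g,M=mix((.6261,.0541),9.09)
def pose(ph,back=0.,al=25,dep=.009):
    a=np.radians(al);z=np.array([np.sin(a),0,-np.cos(a)]);n=np.array([np.cos(a),0,np.sin(a)])
    Rx=R.from_euler('x',ph,degrees=True).as_matrix();K=np.array([-.083,-.024,.040])
    return g(K+[-back,0,0]+Rx@(np.array([dep,0,0])-.011*n)),frame(M@Rx@-n,M@Rx@z)
def step(al=25,dep=.009,rad=-.1): # constant tool-frame row turning rad about the knob axis
    p,Rt=pose(0,0,al,dep);q,Rq=pose(np.degrees(rad),0,al,dep)
    print("row for",rad,(Rt.T@(q-p)).round(5),R.from_matrix(Rt.T@Rq).as_rotvec().round(5))
E
python3 - <<'E'
from kp import *
plan(*pose(45,.035));step();step(rad=.14)
p,Rt=pose(45,.035);print(p, 'forward in tool',Rt.T@(M@[1,0,0]))
E
```

```text
pos [0.5075 0.0063 0.1693] rot(tool) [-7.139e-01 -2.000e-04  3.286e-01] n 0.79 | trans before rot [0.0507 0.0079 0.1226] after rot [ 0.0368 -0.0882  0.0924]
row for -0.1 [-1.0e-05 -4.6e-04 -2.0e-05] [ 0.09063  0.      -0.04226]
row for 0.14 [-2.0e-05  6.5e-04 -4.0e-05] [-0.12688 -0.       0.05917]
[0.51189703 0.01485186 0.0367128 ] forward in tool [-9.06307787e-01 -2.17080582e-17  4.22618262e-01]
```

```bash
python3 steer.py '[[0.04,0,0,0,-0.119,0,0.0548],[0.04,0,0,0,-0.119,0,0.0548],[0.04,0,0,0,-0.119,0,0.0548],[0.04,0,0,0,-0.119,0,0.0548],[0.04,0,0,0,-0.119,0,0.0548],[0.04,0,0,0,-0.119,0,0.0548],[0.04,0,0,0,0,0,0]]'
python3 - <<'E'
from kp import *
plan(*pose(45,.035));print(arm.read_state()["joints"].round(2))
E
```

```text
clock: 9.7
eef_pos: [0.5034, 0.0009, 0.1527]
orientation: [-0.019, 0.958, 0.227, 0.175]
wrist_force: [0.6, 0.6, -0.3]
finger_gap: 0.04
grasp_force: 0.0
pos [0.5034 0.0009 0.1527] rot(tool) [-0.3239 -0.0276  0.1154] n 0.34 | trans before rot [ 0.0326 -0.0381  0.1058] after rot [ 0.0288 -0.0732  0.0868]
[ 1.07  0.59 -1.09  2.18  0.03  0.35  1.73]
```

```bash
python3 steer.py '[[0.04,0.01,-0.012,0.033,0,0,0],[0.04,0.01,-0.012,0.033,0,0,0],[0.04,0,0,0,-0.08,-0.007,0.029],[0.04,0,0,0,-0.08,-0.007,0.029],[0.04,0,0,0,-0.08,-0.007,0.029],[0.04,0,0,0,-0.08,-0.007,0.029],[0.04,0,0,0,0,0,0]]'
python3 - <<'E'
from kp import *
plan(*pose(45,.035));print(arm.read_state()["joints"].round(2))
E
```

```text
clock: 10.4
eef_pos: [0.5089, 0.0113, 0.08]
orientation: [0.008, 0.907, 0.384, 0.169]
wrist_force: [1.4, -0.0, 1.0]
finger_gap: 0.0399
grasp_force: 0.0
pos [0.5089 0.0113 0.08  ] rot(tool) [-0.0074 -0.0035  0.006 ] n 0.01 | trans before rot [ 0.0108 -0.0282  0.0315] after rot [ 0.0107 -0.0285  0.0312]
[ 1.21  1.05 -1.13  2.12  0.11  0.36  1.86]
```

```bash
python3 steer.py '[[0.04,0.0054,-0.0142,0.0156,-0.004,-0.002,0.003],[0.04,0.0054,-0.0142,0.0156,-0.004,-0.002,0.003],[0.04,0,0,0,0,0,0],[0.04,0,0,0,0,0,0]]'
python3 - <<'E'
from kp import *
plan(*pose(45,.035));plan(*pose(45,0));s=arm.read_state();print(s["joints"].round(2))
w=arm.grab_frame("wrist")
cv2.imwrite("pics/e.png",cv2.resize(w[130:330,130:380],(750,600),interpolation=cv2.INTER_CUBIC))
E
```

```text
clock: 10.8
eef_pos: [0.5119, 0.0156, 0.0392]
orientation: [0.008, 0.907, 0.385, 0.171]
wrist_force: [0.3, 0.5, -0.1]
finger_gap: 0.0401
grasp_force: 0.0
pos [0.5119 0.0156 0.0392] rot(tool) [-0.005  -0.0008  0.0077] n 0.01 | trans before rot [ 0.0006 -0.0023  0.0011] after rot [ 0.0006 -0.0023  0.0011]
pos [0.5119 0.0156 0.0392] rot(tool) [-0.005  -0.0008  0.0077] n 0.01 | trans before rot [-0.0311 -0.0025  0.0159] after rot [-0.0311 -0.0023  0.0159]
[ 1.17  1.12 -1.07  2.11  0.14  0.3   1.89]
```

View pics/e.png

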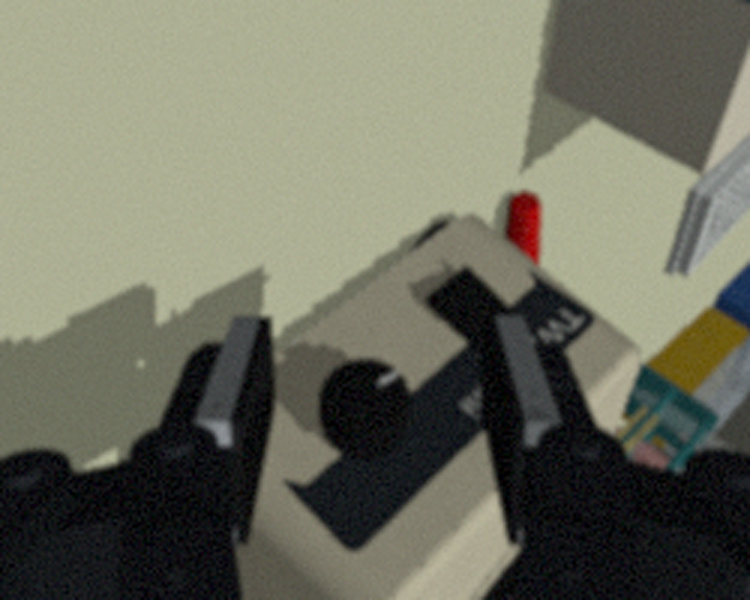

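The view shows the knob at (366,408) between the open tips at (270,330) and (490,330), about 2 mm left of centre, which agrees with the plan. I'll advance and close.

```bash
python3 steer.py '[[0.04,-0.008,-0.0023,0.004,-0.004,0,0.006],[0.04,-0.008,0,0.004,0,0,0],[0.04,-0.008,0,0.004,0,0,0],[0.04,-0.007,0,0.004,0,0,0],[0.04,0,0,0,0,0,0],[0.04,0,0,0,0,0,0]]'
python3 - <<'E'
from kp import *
plan(*pose(45,0))
E
```

```text
clock: 11.45
eef_pos: [0.5462, 0.0197, 0.036]
orientation: [0.011, 0.906, 0.388, 0.17]
wrist_force: [-0.0, 0.2, 0.1]
finger_gap: 0.0403
grasp_force: 0.0
pos [0.5462 0.0197 0.036 ] rot(tool) [-0.      0.0008 -0.0002] n 0.0 | trans before rot [-0.0004  0.0009  0.0001] after rot [-0.0004  0.0009  0.0001]
```

```bash
python3 steer.py '[[0.028,0,0.0009,0,0,0,0],[0.025,0,0,0,0,0,0],[0.025,0,0,0,0,0,0]]' 20; python3 steer.py '[[0.02,0,0,0,0,0,0],[0.02,0,0,0,0,0,0],[0.02,0,0,0,0,0,0]]' 20
```

```text
clock: 11.75
eef_pos: [0.5461, 0.02, 0.0367]
orientation: [0.012, 0.906, 0.388, 0.17]
wrist_force: [0.5, -0.2, 0.1]
finger_gap: 0.0247
grasp_force: 0.0
clock: 12.05
eef_pos: [0.5462, 0.0201, 0.0367]
orientation: [0.012, 0.906, 0.388, 0.17]
wrist_force: [-0.2, 0.3, -0.8]
finger_gap: 0.0199
grasp_force: 0.0
```

The fingers closed to 20 mm without touching. At a 25° tilt the pad's lower edge misses the knob's axis height, so I'll reopen, go about 7 mm deeper along the knob's side, and close again.

```bash
sed -i 's/dep=.009/dep=.0105,low=.007/; s/-.011\*n)),frame/-.011*n+[0,0,-low])),frame/; s/def step(al=25,dep=.0105,low=.007,rad/def step(al=25,rad/' kp.py; sed -i 's/^def step.*/def step(rad=-.1):/; s/pose(0,0,al,dep)/pose(0)/; s/pose(np.degrees(rad),0,al,dep)/pose(np.degrees(rad))/' kp.py
python3 steer.py '[[0.036,0,0,0,0,0,0],[0.036,0,0,0,0,0,0],[0.036,0.0008,0,0.0035,0,0,0],[0.036,0.0008,0,0.0035,0,0,0],[0.036,0,0,0,0,0,0]]'
python3 - <<'E'
from kp import *
plan(*pose(45));step();step(.14)
E
```

```text
clock: 12.55
eef_pos: [0.5467, 0.0259, 0.0314]
orientation: [0.011, 0.906, 0.388, 0.17]
wrist_force: [0.1, 1.2, 0.6]
finger_gap: 0.0361
grasp_force: 0.0
pos [0.5467 0.0259 0.0314] rot(tool) [ 0.0003  0.0006 -0.0003] n 0.0 | trans before rot [-0.0006 -0.0001 -0.0003] after rot [-0.0006 -0.0001 -0.0003]
row for -0.1 [-2.00e-05 -1.16e-03 -5.00e-05] [ 0.09063  0.      -0.04226]
row for 0.14 [-5.00e-05  1.63e-03 -1.00e-04] [-0.12688 -0.       0.05917]
```

```bash
python3 steer.py '[[0.028,0,0,0,0,0,0],[0.026,0,0,0,0,0,0],[0.022,0,0,0,0,0,0]]' 20; python3 steer.py '[[0.02,0,0,0,0,0,0],[0.02,0,0,0,0,0,0]]' 20
```

```text
clock: 12.85
eef_pos: [0.547, 0.0252, 0.0317]
orientation: [0.012, 0.906, 0.388, 0.17]
wrist_force: [0.5, 0.1, 0.2]
finger_gap: 0.0218
grasp_force: 0.0
clock: 13.05
eef_pos: [0.5469, 0.0251, 0.0317]
orientation: [0.012, 0.906, 0.388, 0.17]
wrist_force: [0.1, -0.6, -0.1]
finger_gap: 0.0197
grasp_force: 0.0
```

Still no contact, so I'll look before changing anything.

```bash
python3 - <<'E'
from kp import *
s=arm.read_state()
w=arm.grab_frame("wrist");np.savez("w3.npz",w=w,p=s["eef_pos"],q=s["orientation"])
c=arm.get_calibration("wrist");T=np.array(c["T_tool_cam"])
Rt=R.from_quat(s["orientation"]).as_matrix();Rc=Rt@T[:3,:3];oc=s["eef_pos"]+Rt@T[:3,3]
def pj(P):
    X=(np.atleast_2d(P)-oc)@Rc;return np.c_[c["cx"]+c["fx"]*X[:,0]/X[:,2],c["cy"]+c["fy"]*X[:,1]/X[:,2]]
t=np.linspace(0,6.28,30)
a=cv2.resize(w[150:290,170:345],None,fx=4.2,fy=4.2,interpolation=cv2.INTER_CUBIC)
a=np.clip(a.astype(float)*1.7+10,0,255).astype(np.uint8)
for x,col in((-.083,(0,255,255)),(-.071,(0,160,0))):
    r=((pj([g([x,-.024+.012*np.cos(i),.04+.012*np.sin(i)]) for i in t])-[170,150])*4.2)
    cv2.polylines(a,[r.astype(np.int32)],True,col,1)
r=(pj([s["eef_pos"]])-[170,150])*4.2;print(r);cv2.circle(a,tuple(int(v) for v in r[0]),4,(0,0,255),1)
cv2.imwrite("pics/f.png",a)
E
```

```text
[[357.68794019 328.38309942]]
```

View pics/f.png

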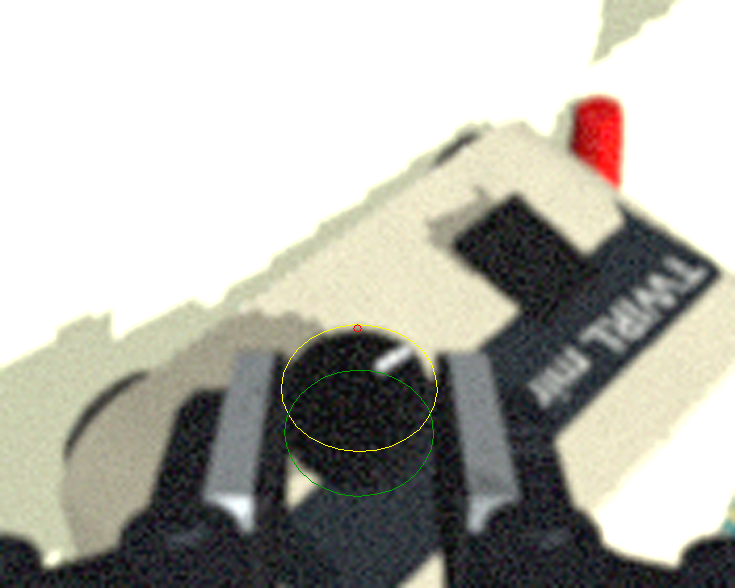

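The view shows pad tips near v=352 against the TCP projection at (358,328), with the knob ellipse at (359,388) centred between them. The pads seem to end short of the nominal TCP. I'll check numerically on a pixel map.

```bash
python3 - <<'E'
import numpy as np,cv2
w=np.load("w3.npz")["w"];gy=cv2.cvtColor(w,cv2.COLOR_BGR2GRAY)
gy=cv2.GaussianBlur(gy,(3,3),.6)
for v in range(226,282,2): print(v,' '.join('%3d'%i for i in gy[v,218:288:2]))
E
```

```text
226 112 110 102  93  91  89  87  89  94  89  87  91 100 102 118 129 127 127 125 125 129 130 130 131 131 129 129 131 127 128 131 129 129 128 129
228 108 100  92  88  89  89  88  88  88  88  89  88  87  86  91 106  91  84  72  72  85  96 116 129 131 130 129 128 129 128 129 128 129 128 124
230  93  88  84  86  88  90  88  87  88  86  87  88  85  70  45  38  26  14  13  14  19  29  54  86 116 129 130 130 128 129 128 128 129 115  76
232  87  87  87  89  84  82  84  83  83  80  85  86  62  28   8  12   5   7  13   9  11   6  17  54 102 115 127 127 120 120 121 122 113  71  33
234  87  88  87  87  79  73  73  74  66  44  65  64  25   9   6  10   7   6  15  14  13  33  88 116 103  70 112 117  69  66  85  85  79  63  36
236  88  88  87  84  77  71  72  74  59  24  38  23  11   9   6  12   8   6  13  10  27 101 116  80  33  21  74 109  40  34  71  75  74  73  53
238  88  87  90  85  73  74  74  72  47  15  19  11   9   5  13   8   6   7   4  11  22  72  53  19  10  10  40  87  35  23  67  73  74  74  60
240  87  87  86  82  72  74  72  69  41  14  16  14   7  10   8   9   5   8  15  15   6  16 
[... 2231 characters left out ...]
 108 118  62  22  14  15  23  26  25  26  28  25  24  26  18  27  27  26  23  27  27  22  27  22  15  14  18  28  81  93  53
274  21  15  11  14  56  94  56  18  14  15  14  25  27  25  22  23  26  21  29  25  26  27  23  28  27  22  29  25  11   6  11  31  86  78  25
276  26  19  17  14  28  57  39  21  16  22  17  18  24  28  25  24  27  23  27  26  26  25  28  27  24  25  23  23  16   6  16  23  53  47  20
278  22  18  11  18  14  19  21  18  17  12  16  20  18  17  25  27  26  27  27  22  25  27  25  23  30  22  29  24  18   9  11  20  12  18  13
280  18  12  17  16  18  16  18  21  16  16  14  14  18  16  26  25  23  22  23  25  25  26  27  23  27  25  22  28  29   5   9  20   9  11  18
```

The pixel map suggests the finger ends sit well behind the reported TCP. I'll check by opening the fingers and differencing the fixed-camera frames along the tool axis.

```bash
python3 - <<'E'
from h import *
np.savez("sA.npz",s=arm.grab_frame("scene"),t=arm.grab_frame("top"))
E
python3 steer.py '[[0.04,0,0,0,0,0,0],[0.04,0,0,0,0,0,0],[0.04,0,0,0,0,0,0]]'
python3 - <<'E'
from h import *
A=np.load("sA.npz");s=arm.read_state();Rt=R.from_quat(s["orientation"]).as_matrix();p=s["eef_pos"]
for n,k in(("scene","s"),("top","t")):
    B=arm.grab_frame(n);c=arm.get_calibration(n)
    d=cv2.absdiff(cv2.GaussianBlur(A[k],(3,3),0),cv2.GaussianBlur(B,(3,3),0)).max(2)
    ax=proj(c,[p-Rt[:,2]*i/1000 for i in(0,15,30,45,60)]);print(n,ax.round(1).tolist())
    x0,y0=(ax.mean(0)-25).astype(int);sub=d[y0:y0+50,x0:x0+50]
    ys,xs=np.nonzero(sub>18);print("changed px",len(xs),[(int(x+x0),int(y+y0)) for x,y in zip(xs,ys)][:120])
E
```

```text
clock: 13.5
eef_pos: [0.5469, 0.0253, 0.0317]
orientation: [0.012, 0.906, 0.388, 0.17]
wrist_force: [0.4, 1.0, 0.6]
finger_gap: 0.0401
grasp_force: 0.0
scene [[271.0, 177.8], [274.0, 173.7], [277.0, 169.7], [280.1, 165.6], [283.1, 161.5]]
changed px 20 [(284, 165), (283, 167), (282, 168), (283, 168), (281, 169), (282, 169), (283, 169), (281, 170), (282, 170), (276, 175), (276, 176), (270, 178), (271, 178), (272, 178), (273, 178), (269, 179), (270, 179), (271, 179), (272, 179), (273, 179)]
top [[276.1, 193.5], [279.8, 195.0], [283.6, 196.5], [287.4, 197.9], [291.4, 199.5]]
changed px 205 [(283, 190), (284, 190), (285, 190), (286, 190), (284, 191), (285, 191), (286, 191), (284, 192), (285, 192), (286, 192), (284, 193), (285, 193), (286, 193), (287, 193), (288, 193), (290, 193), (291, 193), (292, 193), (293, 193), (294, 193), (279, 194), (280, 194), (282, 194), (283, 194), (284, 194), (285, 194), (286, 194), (287, 194), (288, 194), (290, 194), (291, 194), (292, 194), (293, 194), (294, 194), (295, 194), (296, 194), (297, 194), (298, 194), (278, 195), (279, 195), (280, 195), (282, 195), (
[... 234 characters left out ...]
96), (279, 196), (280, 196), (282, 196), (283, 196), (284, 196), (285, 196), (286, 196), (287, 196), (288, 196), (292, 196), (293, 196), (294, 196), (295, 196), (296, 196), (297, 196), (298, 196), (301, 196), (302, 196), (303, 196), (307, 196), (278, 197), (279, 197), (280, 197), (282, 197), (283, 197), (284, 197), (285, 197), (286, 197), (287, 197), (294, 197), (295, 197), (296, 197), (297, 197), (301, 197), (302, 197), (303, 197), (305, 197), (307, 197), (278, 198), (279, 198), (280, 198), (283, 198), (284, 198), (285, 198), (286, 198), (287, 198), (289, 198), (296, 198), (297, 198), (301, 198), (302, 198), (303, 198), (277, 199), (278, 199), (279, 199), (280, 199), (277, 200), (278, 200)]
```

```bash
python3 - <<'E'
from h import *
s=arm.read_state();Rt=R.from_quat(s["orientation"]).as_matrix();p=s["eef_pos"]
print("tool y",Rt[:,1].round(2))
for n in("scene","top"):
    c=arm.get_calibration(n);print(n,"cam",(-cv2.Rodrigues(c["rvec"])[0].T@c["tvec"]).round(2))
    for h in(0,.015,.032):
        for sd in(1,-1):
            q=[p+Rt@[x,sd*y,-h] for x in(-.011,.011) for y in(.010,.0345)]
            print(h,sd,proj(c,q).round(0).tolist())
A=np.load("sA.npz")["s"];B=arm.grab_frame("scene")
y0,x0=140,245
a=[cv2.resize(i[y0:y0+60,x0:x0+55],None,fx=7,fy=7,interpolation=cv2.INTER_CUBIC) for i in(A,B)]
c=arm.get_calibration("scene")
for i in(0,.032):
    u=(proj(c,p-Rt[:,2]*i)[0]-[x0,y0]+.5)*7;cv2.circle(a[1],tuple(int(v) for v in u),4,(0,0,255) if i==0 else (0,255,0),1)
cv2.imwrite("pics/g.png",np.clip(np.hstack(a).astype(float)*1.5,0,255).astype(np.uint8))
E
```

```text
tool y [-0.11  0.7   0.71]
scene cam [0.12 0.98 1.03]
0 1 [[267.0, 175.0], [266.0, 175.0], [273.0, 180.0], [272.0, 180.0]]
0 -1 [[269.0, 176.0], [270.0, 176.0], [275.0, 180.0], [276.0, 180.0]]
0.015 1 [[270.0, 171.0], [269.0, 171.0], [276.0, 176.0], [275.0, 175.0]]
0.015 -1 [[272.0, 172.0], [273.0, 172.0], [278.0, 176.0], [279.0, 176.0]]
0.032 1 [[274.0, 167.0], [272.0, 166.0], [280.0, 171.0], [278.0, 171.0]]
0.032 -1 [[275.0, 167.0], [277.0, 168.0], [281.0, 172.0], [282.0, 172.0]]
top cam [0.5  0.1  1.17]
0 1 [[275.0, 190.0], [269.0, 191.0], [273.0, 197.0], [268.0, 198.0]]
0 -1 [[279.0, 190.0], [284.0, 189.0], [278.0, 197.0], [283.0, 196.0]]
0.015 1 [[278.0, 192.0], [273.0, 192.0], [277.0, 199.0], [272.0, 200.0]]
0.015 -1 [[283.0, 191.0], [288.0, 191.0], [281.0, 198.0], [286.0, 197.0]]
0.032 1 [[283.0, 193.0], [277.0, 194.0], [281.0, 200.0], [276.0, 201.0]]
0.032 -1 [[287.0, 193.0], [292.0, 192.0], [286.0, 200.0], [291.0, 199.0]]
```

View pics/g.png

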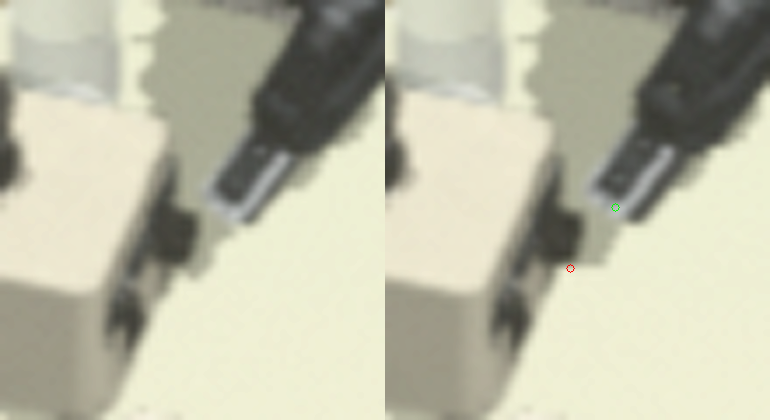

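The last view confirms it. The real fingertips, at about (615,205), lie roughly 31 mm behind the reported TCP at (570,268). I'll plan with that offset and check reach again.

```bash
sed -i 's/dep=.0105,low=.007/dep=.009,low=.006,ext=.030/; s/-.011\*n+\[0,0,-low\]/-.011*n+[0,0,-low]+ext*z/' kp.py; cat > s3.py <<'E'
import sys
from ik import *
from kp import *
q=arm.read_state()["joints"];b=float(sys.argv[1]) if len(sys.argv)>1 else 0
for ph in range(45,-61,-15):
    e,q=ik(*pose(ph,b),[q]);print(ph,round(e*1e3,1),q.round(2))
E
python3 s3.py; python3 - <<'E'
from kp import *
plan(*pose(45));step();step(.12)
E
```

```text
45 0.3 [ 0.94  1.21 -1.03  2.08  0.3   0.19  1.65]
30 0.7 [ 0.83  1.07 -1.01  2.17  1.53  0.19  0.37]
15 0.1 [ 0.75  1.05 -1.11  2.23  1.87  0.53  0.01]
0 0.0 [ 0.59  0.99 -1.07  2.27  1.94  0.78 -0.12]
-15 0.0 [ 0.39  0.96 -0.99  2.29  1.93  1.02 -0.19]
-30 0.0 [ 0.18  0.98 -0.89  2.28  1.89  1.26 -0.22]
-45 0.0 [-0.01  1.04 -0.77  2.24  1.84  1.48 -0.24]
-60 0.0 [-0.16  1.12 -0.65  2.19  1.79  1.68 -0.25]
pos [0.5469 0.0252 0.0317] rot(tool) [-0.0002  0.0013 -0.0004] n 0.0 | trans before rot [0.0008 0.0002 0.0287] after rot [0.0007 0.0002 0.0287]
row for -0.1 [-8.00e-05 -3.78e-03 -1.70e-04] [ 0.09063  0.      -0.04226]
row for 0.12 [-0.00011  0.00453 -0.00025] [-0.10876  0.       0.05071]
```

```bash
python3 steer.py '[[0.04,0,-0.00105,0,0.0816,0,-0.038],[0.04,0,-0.00105,0,0.0816,0,-0.038],[0.04,0,-0.00105,0,0.0816,0,-0.038],[0.04,0,-0.00105,0,0.0816,0,-0.038],[0.04,0,-0.00105,0,0.0816,0,-0.038],[0.04,0,0,0,0,0,0],[0.04,0,0,0,0,0,0]]'
python3 - <<'E'
from kp import *
plan(*pose(20));print(arm.read_state()["joints"].round(2))
E
```

```text
clock: 14.35
eef_pos: [0.5412, 0.0225, 0.0257]
orientation: [-0.022, 0.949, 0.26, 0.18]
wrist_force: [0.1, 0.1, -0.4]
finger_gap: 0.0401
grasp_force: 0.0
pos [0.5412 0.0225 0.0257] rot(tool) [ 0.1419 -0.0199 -0.0671] n 0.16 | trans before rot [-0.0072 -0.0043  0.0271] after rot [-0.0065 -0.0009  0.0276]
[ 0.93  0.94 -0.97  2.15  0.77  0.16  1.17]
```

```bash
python3 steer.py '[[0.04,-0.003,-0.001,0,0.08,-0.01,-0.037],[0.04,-0.003,-0.001,0,0.08,-0.01,-0.037],[0.04,0,-0.001,0,0.08,0,-0.037],[0.04,0,-0.001,0,0.08,0,-0.037],[0.04,0,0,0,0,0,0],[0.04,0,0,0,0,0,0]]'
python3 - <<'E'
from kp import *
plan(*pose(10));print(arm.read_state()["joints"].round(2))
E
```

```text
clock: 14.95
eef_pos: [0.5394, 0.0183, 0.0203]
orientation: [-0.043, 0.967, 0.171, 0.186]
wrist_force: [0.3, 0.3, -0.2]
finger_gap: 0.0399
grasp_force: 0.0
pos [0.5394 0.0183 0.0203] rot(tool) [ 0.1315 -0.0302 -0.0631] n 0.15 | trans before rot [-0.0112 -0.0014  0.0244] after rot [-0.0105  0.0011  0.0248]
[ 0.77  0.82 -0.87  2.21  1.54  0.18  0.33]
```

```bash
python3 steer.py '[[0.04,-0.005,0,0,0.08,-0.015,-0.037],[0.04,-0.005,0,0,0.08,-0.015,-0.037],[0.04,0,0,0,0.055,0,-0.026],[0.04,0,0,0,0,0,0]]'
python3 - <<'E'
from kp import *
plan(*pose(5));plan(*pose(20));print(arm.read_state()["joints"].round(2))
E
```

```text
clock: 15.35
eef_pos: [0.5462, 0.0194, 0.0229]
orientation: [-0.068, 0.974, 0.063, 0.208]
wrist_force: [0.6, 0.0, -0.8]
finger_gap: 0.04
grasp_force: 0.0
pos [0.5462 0.0194 0.0229] rot(tool) [ 0.0065 -0.0083 -0.0024] n 0.01 | trans before rot [-0.0034 -0.001   0.0241] after rot [-0.0032 -0.0009  0.0242]
pos [0.5462 0.0194 0.0229] rot(tool) [-0.2312 -0.0083  0.1073] n 0.26 | trans before rot [-0.0039  0.0088  0.023 ] after rot [-0.0031  0.0036  0.0245]
[ 0.67  0.81 -0.96  2.26  1.83  0.49 -0.01]
```

```bash
python3 steer.py '[[0.038,-0.0008,-0.001,0.006,0.006,-0.008,-0.002],[0.038,-0.0008,0,0.006,0,0,0],[0.038,-0.0008,0,0.006,0,0,0],[0.038,-0.0008,0,0.006,0,0,0],[0.038,0,0,0,0,0,0]]'
python3 - <<'E'
from kp import *
plan(*pose(5))
E
```

```text
clock: 15.85
eef_pos: [0.56, 0.0214, 0.0022]
orientation: [-0.066, 0.973, 0.06, 0.213]
wrist_force: [0.7, 0.2, 0.7]
finger_gap: 0.0376
grasp_force: 0.0
pos [0.56   0.0214 0.0022] rot(tool) [ 0.      0.0019 -0.0033] n 0.0 | trans before rot [ 0.0008  0.0012 -0.0003] after rot [ 0.0008  0.0012 -0.0003]
```

```bash
python3 steer.py '[[0.036,0.0007,0.0057,-0.0005,-0.109,0,0.0507],[0.036,-0.0001,0.0045,-0.0003,-0.109,0,0.0507],[0.036,0,0,0,0,0,0],[0.028,0,0,0,0,0,0],[0.026,0,0,0,0,0,0],[0.026,0,0,0,0,0,0]]' 20
python3 - <<'E'
from kp import *
plan(*pose(19));print(arm.read_state()["joints"].round(2))
E
python3 steer.py '[[0.02,0,0,0,0,0,0],[0.02,0,0,0,0,0,0]]' 20
```

```text
clock: 16.45
eef_pos: [0.5576, 0.0315, 0.0051]
orientation: [-0.041, 0.963, 0.175, 0.202]
wrist_force: [-0.2, -3.3, -0.1]
finger_gap: 0.026
grasp_force: 1.6
pos [0.5576 0.0315 0.0051] rot(tool) [-0.0053  0.0033  0.0019] n 0.01 | trans before rot [ 0.0003 -0.0004  0.0007] after rot [ 0.0003 -0.0004  0.0007]
[ 0.77  0.9  -0.92  2.19  1.84  0.25  0.06]
clock: 16.65
eef_pos: [0.5574, 0.0311, 0.0048]
orientation: [-0.04, 0.963, 0.175, 0.202]
wrist_force: [-1.4, -3.8, -3.5]
finger_gap: 0.0218
grasp_force: 19.7
```

Contact is made with 20 N grip, but the 21.8 mm gap suggests the pads sit a few mm off the knob's axis. I'll reopen, go 5 mm deeper, centre by 1 mm and regrip.

```bash
python3 steer.py '[[0.034,0,0,0,0,0,0],[0.034,0,0,0,0,0,0],[0.034,0.0003,-0.001,0.0028,0,0,0],[0.034,0.0003,0,0.0028,0,0,0],[0.034,0,0,0,0,0,0]]'
python3 steer.py '[[0.026,0,0,0,0,0,0],[0.02,0,0,0,0,0,0],[0.02,0,0,0,0,0,0],[0.02,0,0,0,0,0,0]]' 25
python3 - <<'E'
from kp import *
plan(*pose(19));s=arm.read_state();print(s["wrist_torque"],(R.from_quat(s["orientation"]).as_matrix().T@s["wrist_force"]).round(1))
E
```

```text
clock: 17.15
eef_pos: [0.5593, 0.0326, -0.0007]
orientation: [-0.04, 0.963, 0.176, 0.202]
wrist_force: [-0.2, -0.6, -0.4]
finger_gap: 0.0342
grasp_force: 0.0
clock: 17.55
eef_pos: [0.5591, 0.0329, -0.0001]
orientation: [-0.041, 0.963, 0.176, 0.202]
wrist_force: [-2.7, 4.7, 3.6]
finger_gap: 0.0219
grasp_force: 24.4
pos [ 5.591e-01  3.290e-02 -1.000e-04] rot(tool) [-0.0026  0.0036  0.0009] n 0.0 | trans before rot [-0.0003  0.0001 -0.0049] after rot [-0.0003  0.0001 -0.0049]
[0.74584581 0.59249301 0.60810568] [ 1.   6.  -2.5]
```

```bash
sed -i 's/ext=.030/ext=.035/' kp.py; python3 -c "
from kp import *
step(-.11);step(.14)"
python3 steer.py '[[0.02,0,-0.0042,-0.0002,0.0997,0,-0.0465],[0.02,0,-0.0047,-0.0002,0.0997,0,-0.0465],[0.02,0,-0.0047,-0.0002,0.0997,0,-0.0465]]' 30
python3 - <<'E'
from kp import *
plan(*pose(19-18.9));s=arm.read_state();print(s["wrist_torque"],(R.from_quat(s["orientation"]).as_matrix().T@s["wrist_force"]).round(1),s["joints"].round(2))
E
```

```text
row for -0.11 [-0.00011 -0.00465 -0.00023] [ 0.09969  0.      -0.04649]
row for 0.14 [-0.00018  0.00591 -0.00038] [-0.12688 -0.       0.05917]
clock: 17.85
eef_pos: [0.5616, 0.0183, -0.0022]
orientation: [-0.076, 0.973, 0.014, 0.218]
wrist_force: [-0.0, 1.6, -12.8]
finger_gap: 0.0213
grasp_force: 29.8
pos [ 0.5616  0.0183 -0.0022] rot(tool) [-0.0087  0.0045 -0.0001] n 0.01 | trans before rot [-0.0001  0.0013  0.0002] after rot [-0.0001  0.0013  0.0002]
[0.17801081 1.7617223  0.17216969] [ 5.3  1.6 11.7] [ 0.59  0.89 -0.97  2.25  1.93  0.67 -0.09]
```

```bash
python3 steer.py '[[0.02,0.0002,-0.0042,0.0006,0.0997,0,-0.0465],[0.02,0.0002,-0.0046,0.0006,0.0997,0,-0.0465],[0.02,0,-0.0046,0.0003,0.0997,0,-0.0465]]' 30
python3 - <<'E'
from kp import *
plan(*pose(19-37.8));s=arm.read_state();print(s["wrist_torque"],(R.from_quat(s["orientation"]).as_matrix().T@s["wrist_force"]).round(1),s["joints"].round(2))
E
```

```text
clock: 18.15
eef_pos: [0.5641, 0.0043, -0.0012]
orientation: [-0.11, 0.956, -0.148, 0.228]
wrist_force: [-9.5, -5.2, 10.6]
finger_gap: 0.0213
grasp_force: 29.5
pos [ 0.5641  0.0043 -0.0012] rot(tool) [-0.0124  0.0037 -0.0003] n 0.01 | trans before rot [-0.0006  0.0012 -0.0015] after rot [-0.0006  0.0013 -0.0015]
[-1.06300798  1.02191098 -1.06140634] [  5.4  -7.  -12.3] [ 0.32  0.89 -0.89  2.26  1.88  1.03 -0.16]
```

```bash
python3 steer.py '[[0.02,0.0003,-0.0052,-0.0010,0.0997,0,-0.0465],[0.02,0,-0.0047,-0.0004,0.0997,0,-0.0465],[0.02,0,-0.0047,-0.0002,0.0997,0,-0.0465]]' 30
python3 - <<'E'
from kp import *
plan(*pose(19-56.7));s=arm.read_state();print(s["wrist_torque"],(R.from_quat(s["orientation"]).as_matrix().T@s["wrist_force"]).round(1),s["joints"].round(2))
E
```

```text
clock: 18.45
eef_pos: [0.5653, -0.0075, 0.006]
orientation: [-0.141, 0.914, -0.303, 0.231]
wrist_force: [4.2, -5.3, -5.7]
finger_gap: 0.0208
grasp_force: 30.0
pos [ 0.5653 -0.0075  0.006 ] rot(tool) [-0.0118  0.0023 -0.001 ] n 0.01 | trans before rot [-0.001   0.0008 -0.0008] after rot [-0.001   0.0008 -0.0008]
[ 0.37881455  0.53534458 -0.24586388] [ 0.5 -1.1  8.7] [ 0.05  0.97 -0.78  2.23  1.79  1.35 -0.18]
```

```bash
python3 steer.py '[[0.02,0,-0.0047,0.0001,0.0997,0,-0.0465],[0.02,0,-0.0047,0,0.0997,0,-0.0465],[0.02,0,0,0,0,0,0],[0.036,0,0,0,0,0,0],[0.036,0,0,0,0,0,0]]' 30
python3 - <<'E'
from kp import *
plan(*pose(-50));s=arm.read_state();print(s["joints"].round(2))
w=arm.grab_frame("wrist");np.savez("w4.npz",w=w,p=s["eef_pos"],q=s["orientation"])
c=arm.get_calibration("wrist");T=np.array(c["T_tool_cam"])
def ptr(s,w):
    Rt=R.from_quat(s["orientation"]).as_matrix();Rc=Rt@T[:3,:3];oc=s["eef_pos"]+Rt@T[:3,3]
    gy=cv2.cvtColor(w,cv2.COLOR_BGR2GRAY).astype(np.float32);out=[]
    for a in np.arange(0,6.3,.1):
        P=np.array([g([-.083,-.024+r*np.sin(a),.04+r*np.cos(a)]) for r in(.005,.006,.007,.008,.009)]);X=(P-oc)@Rc
        u=np.c_[c["cx"]+c["fx"]*X[:,0]/X[:,2],c["cy"]+c["fy"]*X[:,1]/X[:,2]].astype(np.float32)
        out.append((round(float(a),1),int(cv2.remap(gy,u[:,:1],u[:,1:],cv2.INTER_LINEAR).mean())))
    return out
print(ptr(s,w))
E
```

```text
clock: 18.95
eef_pos: [0.5659, -0.0139, 0.0109]
orientation: [-0.16, 0.873, -0.4, 0.229]
wrist_force: [0.7, 0.3, 0.1]
finger_gap: 0.0361
grasp_force: 0.0
pos [ 0.5659 -0.0139  0.0109] rot(tool) [-0.0106  0.0002  0.0003] n 0.01 | trans before rot [-0.0019 -0.0007 -0.0015] after rot [-0.0019 -0.0007 -0.0015]
[-0.1   1.05 -0.7   2.18  1.74  1.53 -0.18]
[(0.0, 13), (0.1, 10), (0.2, 11), (0.3, 13), (0.4, 11), (0.5, 13), (0.6, 13), (0.7, 13), (0.8, 11), (0.9, 10), (1.0, 11), (1.1, 12), (1.2, 10), (1.3, 12), (1.4, 14), (1.5, 10), (1.6, 11), (1.7, 12), (1.8, 11), (1.9, 12), (2.0, 12), (2.1, 8), (2.2, 13), (2.3, 11), (2.4, 27), (2.5, 70), (2.6, 102), (2.7, 86), (2.8, 44), (2.9, 18), (3.0, 13), (3.1, 15), (3.2, 9), (3.3, 7), (3.4, 9), (3.5, 14), (3.6, 8), (3.7, 9), (3.8, 11), (3.9, 9), (4.0, 12), (4.1, 8), (4.2, 10), (4.3, 12), (4.4, 11), (4.5, 8), (4.6, 10), (4.7, 10), (4.8, 10), (4.9, 12), (5.0, 9), (5.1, 12), (5.2, 12), (5.3, 13), (5.4, 11), (5.5, 9), (5.6, 8), (5.7, 11), (5.8, 10), (5.9, 11), (6.0, 11), (6.1, 13), (6.2, 12)]
```

```bash
cat > ptr.py <<'E'
from kp import *
c=arm.get_calibration("wrist");T=np.array(c["T_tool_cam"])
def ptr(p,q,w):
    Rt=R.from_quat(q).as_matrix();Rc=Rt@T[:3,:3];oc=p+Rt@T[:3,3]
    gy=cv2.cvtColor(w,cv2.COLOR_BGR2GRAY).astype(np.float32);A=np.arange(0,6.28,.05);o=[]
    for a in A:
        P=np.array([g([-.083,-.024+r*np.sin(a),.04+r*np.cos(a)]) for r in(.005,.006,.007,.008,.009)]);X=(P-oc)@Rc
        u=np.c_[c["cx"]+c["fx"]*X[:,0]/X[:,2],c["cy"]+c["fy"]*X[:,1]/X[:,2]].astype(np.float32)
        o.append(cv2.remap(gy,u[:,:1],u[:,1:],cv2.INTER_LINEAR).mean())
    o=np.array(o);k=np.clip(o-25,0,None);print("pointer peak",A[o.argmax()].round(2),o.max().round(),"centroid",(k*A).sum()/max(k.sum(),1),"spread",np.sqrt((k*(A-A[o.argmax()])**2).sum()/max(k.sum(),1)))
if __name__=="__main__":
    for f in("w2","w3","w4"):
        d=np.load(f+".npz");ptr(d["p"],d["q"],d["w"])
E
python3 ptr.py; python3 steer.py '[[0.036,0,0.0055,-0.0004,-0.122,0,0.0569],[0.036,-0.0002,0.0057,-0.0004,-0.122,0,0.0569],[0.036,-0.0002,0.0057,-0.0004,-0.122,0,0.0569],[0.036,-0.0002,0.0057,-0.0004,-0.122,0,0.0569],[0.036,-0.0002,0.0057,-0.0004,-0.122,0,0.0569],[0.036,-0.0002,0.0057,-0.0004,-0.122,0,0.0569],[0.036,-0.0002,0.0057,-0.0004,-0.122,0,0.0569],[0.036,-0.0002,0.0057,-0.0004,-0.122,0,0.0569],[0.036,-0.0002,0.0057,-0.0004,-0.122,0,0.0569],[0.036,0,0,0,0,0,0]]'
python3 - <<'E'
from kp import *
plan(*pose(19))
print(arm.read_state()["joints"].round(2))
E
```

```text
pointer peak 1.7 71.0 centroid 1.6451717177916543 spread 0.2314890167596975
pointer peak 1.4 123.0 centroid 1.3985836077318639 spread 0.12180894015614474
pointer peak 2.6 103.0 centroid 2.6211000164539895 spread 0.09656276401198027
clock: 20.0
eef_pos: [0.559, 0.0281, -0.0024]
orientation: [-0.036, 0.963, 0.177, 0.202]
wrist_force: [0.5, 0.7, 0.1]
finger_gap: 0.0359
grasp_force: 0.0
pos [ 0.559   0.0281 -0.0024] rot(tool) [-0.0026  0.0056 -0.0079] n 0.01 | trans before rot [-0.0013  0.0053 -0.0001] after rot [-0.0014  0.0053 -0.0001]
[ 0.79  0.93 -0.94  2.19  1.86  0.27  0.06]
```

```bash
python3 steer.py '[[0.034,-0.0012,0.0053,0,-0.002,0.005,-0.008],[0.034,0,0,0,0,0,0],[0.026,0,0,0,0,0,0],[0.02,0,0,0,0,0,0],[0.02,0,0,0,0,0,0],[0.02,0,0,0,0,0,0]]' 30
python3 - <<'E'
from kp import *
plan(*pose(19));s=arm.read_state();print((R.from_quat(s["orientation"]).as_matrix().T@s["wrist_force"]).round(1))
E
```

```text
clock: 20.6
eef_pos: [0.5585, 0.0367, 0.0]
orientation: [-0.045, 0.963, 0.174, 0.2]
wrist_force: [-0.6, -6.8, -2.2]
finger_gap: 0.0211
grasp_force: 29.4
pos [0.5585 0.0367 0.    ] rot(tool) [-0.0043 -0.0024  0.0095] n 0.01 | trans before rot [-0.0007 -0.0035 -0.0009] after rot [-0.0007 -0.0035 -0.0009]
[ 1.6 -7.  -0.8]
```

```bash
cat > mv.py <<'E'
from h import *
A=cv2.imread("pics/top0.png")[138:178,242:286];B=arm.grab_frame("top")
W=np.eye(2,3,dtype=np.float32)
ga=cv2.cvtColor(A,cv2.COLOR_BGR2GRAY).astype(np.float32);gb=cv2.cvtColor(B,cv2.COLOR_BGR2GRAY)[138:178,242:286].astype(np.float32)
cc,W=cv2.findTransformECC(ga,gb,W,cv2.MOTION_EUCLIDEAN,(3,200,1e-6),None,3)
m=W@[22,20,1]-[22,20];print("cc",round(cc,3),"shift px",m.round(2),"mm (x fwd,y left)",(-m[::-1]*1.08/377.7*1000).round(1),"yaw deg",np.degrees(np.arcsin(W[1,0])).round(2))
E
python3 mv.py
```

```text
cc 0.984 shift px [-0.65 -0.14] mm (x fwd,y left) [0.4 1.8] yaw deg 1.49
```

The mixer has shifted about 2 mm left at the knob. I'll relieve the side load and continue the stroke gently, checking forces.

```bash
cat > fr.py <<'E'
from kp import *
s=arm.read_state();print(np.array((R.from_quat(s["orientation"]).as_matrix().T@s["wrist_force"])).round(1),s["joints"].round(2)[[4,5]])
E
python3 steer.py '[[0.02,0,-0.0006,0,0,0,0],[0.02,0,-0.0047,0,0.0997,0,-0.0465],[0.02,0,-0.0047,0,0.0997,0,-0.0465],[0.02,0,-0.0047,0,0.0997,0,-0.0465]]' 30; python3 fr.py
```

```text
clock: 21.05
eef_pos: [0.5612, 0.0226, -0.0021]
orientation: [-0.082, 0.973, 0.014, 0.217]
wrist_force: [-3.8, -5.1, -9.8]
finger_gap: 0.0215
grasp_force: 30.3
[ 8.3 -4.3  7. ] [1.92 0.67]
```

```bash
python3 steer.py '[[0.02,0.0004,-0.005,0.0003,0.0997,0,-0.0465],[0.02,0.0002,-0.0047,0.0002,0.0997,0,-0.0465],[0.02,0,-0.0047,0,0.0997,0,-0.0465]]' 30; python3 fr.py
```

```text
clock: 21.35
eef_pos: [0.5635, 0.0091, 0.0001]
orientation: [-0.117, 0.955, -0.147, 0.228]
wrist_force: [-5.7, -6.9, 4.0]
finger_gap: 0.021
grasp_force: 30.9
[ 5.4 -6.9 -4.6] [1.88 1.03]
```

```bash
python3 steer.py '[[0.02,0,-0.0048,0,0.0997,0,-0.0465],[0.02,0,-0.0047,0,0.0997,0,-0.0465]]' 30; python3 fr.py
```

```text
clock: 21.55
eef_pos: [0.5649, 0.0008, 0.004]
orientation: [-0.138, 0.929, -0.251, 0.232]
wrist_force: [-6.3, -5.9, 5.8]
finger_gap: 0.0214
grasp_force: 31.1
[ 5.5 -7.2 -5.3] [1.82 1.25]
```

```bash
python3 steer.py '[[0.02,0.0003,-0.005,-0.0004,0.0997,0,-0.0465],[0.02,0,-0.0048,-0.0003,0.0997,0,-0.0465],[0.02,0,-0.0047,-0.0002,0.0997,0,-0.0465],[0.02,0,0,0,0,0,0]]' 30; python3 fr.py
python3 steer.py '[[0.036,0,0,0,0,0,0],[0.036,0,0,0,0,0,0]]'
python3 - <<'E'
from ptr import *
s=arm.read_state();w=arm.grab_frame("wrist");ptr(s["eef_pos"],s["orientation"],w);np.savez("w5.npz",w=w,p=s["eef_pos"],q=s["orientation"])
plan(*pose(-50))
E
python3 mv.py
```

```text
clock: 21.95
eef_pos: [0.5663, -0.0089, 0.013]
orientation: [-0.167, 0.869, -0.403, 0.232]
wrist_force: [-5.7, -2.4, 22.7]
finger_gap: 0.0207
grasp_force: 32.1
[ -0.2 -18.6 -14.4] [1.74 1.54]
clock: 22.15
eef_pos: [0.5659, -0.009, 0.0116]
orientation: [-0.166, 0.872, -0.399, 0.231]
wrist_force: [0.5, 0.1, -0.3]
finger_gap: 0.0358
grasp_force: 0.0
pointer peak 5.1 72.0 centroid 4.277123774776769 spread 1.1288190229106285
pos [ 0.5659 -0.0095  0.0115] rot(tool) [-0.0067  0.0085  0.0079] n 0.01 | trans before rot [ 0.0005 -0.003   0.0017] after rot [ 0.0004 -0.003   0.0016]
cc 0.926 shift px [-0.61  0.43] mm (x fwd,y left) [-1.2  1.7] yaw deg 1.43
```

```bash
sed -i 's/mix((.6261,.0541),9.09)/mix((.6257,.0558),7.65)/' kp.py; cat >> ptr.py <<'E'
E
python3 - <<'E'
from ptr import *
d=np.load("w5.npz");ptr(d["p"],d["q"],d["w"])
Rt=R.from_quat(d["q"]).as_matrix();Rc=Rt@T[:3,:3];oc=d["p"]+Rt@T[:3,3]
X=(np.array([g([-.083,-.024,.04])])-oc)@Rc;u=c["cx"]+c["fx"]*X[0,0]/X[0,2];v=c["cy"]+c["fy"]*X[0,1]/X[0,2];print(u,v)
gy=cv2.cvtColor(d["w"],cv2.COLOR_BGR2GRAY)
for y in range(int(v)-24,int(v)+30,3): print(y,' '.join('%3d'%i for i in gy[y,int(u)-33:int(u)+34:3]))
plan(*pose(-50))
E
```

```text
pointer peak 3.6 101.0 centroid 3.582760012302021 spread 0.08736135869678666
251.61739910891222 272.85659214936106
248  13   0  57  84  86  91  98  96 102 104 107 111 108 104  99 105 111 105 107 109 108 102 107
251   6   8  42  88  93 100 101 106 104 103 103 108 109 102 108 105 108 104 108 108 104 105 107
254   8  19  37  84  52 102 104 105 103 104 106 108 111 111 105 105 106 105 113 108 107 109 108
257  13  20  11  33  95 107 109 104 105  80  55  31  35  56  79 100 108 105 109 109 110 110 108
260   6  11  13  45 106 107 105 100  33   3   5  10  12  91  39   7  61 105 103 106 108 107 110
263   4  15   9  18  83 102 100  32  10  17  18   8  15 108  18   6   6  47 109 110 106 107 106
266  12   6   8  26  23  81  32   1  18   9  11  14  34  78  14   4   7  16  59 106 106 108 110
269  10  15  18  24  30  18   0  11  12  20  19  13   1  12   6  18  10   5  23 103 108 107 107
272   8   8  26  21  24   5   8  11   5  22   6  23  18  14   9  14   3  11   8  69 112 105 109
275  20  20  16  24  17  21   7  14  11  15  25   3  13  24   4   8   2  10  12  72 111 106 104
278  12  16  26  10  27  
[... 196 characters left out ...]
10  17  13  12  22  19  20   3   8   7  19   6   5  63 104 109 106
287   3   8  17  30  29  13   8  15  21  11  12  10  16   9   6   9   8   2   5  95 106 105 106
290  10  20  25  18  21  27   1  13  16  14  11   9  17  19   0  16  11   9  16 110 105 108 109
293  18  20  25  29  27  14  24  14  15  23  17   7  19  14  16  11  12   5  70 107 108 105 106
296   4  26  21  26  25  25  22  23  17  22  22  20  21  19   5   7   5  44 103 106 107 105 105
299  16  21  27  11  16  25  30  18  13   3  18  24   1  15  21   3  41  94 106 102 107 106 105
pos [ 0.5659 -0.0099  0.0115] rot(tool) [-0.      0.0271  0.0221] n 0.04 | trans before rot [ 0.0004 -0.0006 -0.0017] after rot [ 0.0005 -0.0006 -0.0017]
```

The pointer is now at about 3.58 rad, leaving about 1.13 rad for one more stroke to the stop.

```bash
python3 steer.py '[[0.037,0,0.0057,-0.0004,-0.122,0,0.0569],[0.037,-0.0002,0.0057,-0.0004,-0.122,0,0.0569],[0.037,-0.0002,0.0057,-0.0004,-0.122,0,0.0569],[0.037,-0.0002,0.0057,-0.0004,-0.122,0,0.0569],[0.037,-0.0002,0.0057,-0.0004,-0.122,0,0.0569],[0.037,-0.0002,0.0057,-0.0004,-0.122,0,0.0569],[0.037,-0.0002,0.0057,-0.0004,-0.122,0,0.0569],[0.037,-0.0002,0.0057,-0.0004,-0.122,0,0.0569],[0.037,-0.0002,0.0057,-0.0004,-0.122,0,0.0569]]'
python3 steer.py '[[0.037,0,0,0,0,0,0],[0.037,0,0,0,0,0,0],[0.037,0,0,0,0,0,0]]'
python3 - <<'E'
from kp import *
plan(*pose(19))
E
```

```text
clock: 23.15
eef_pos: [0.5584, 0.0347, -0.0006]
orientation: [-0.043, 0.962, 0.18, 0.201]
wrist_force: [-0.3, 0.2, -0.8]
finger_gap: 0.0376
grasp_force: 0.0
clock: 23.45
eef_pos: [0.5577, 0.0362, -0.0015]
orientation: [-0.046, 0.963, 0.176, 0.2]
wrist_force: [-0.2, 0.1, 0.4]
finger_gap: 0.0367
grasp_force: 0.0
pos [ 0.5577  0.0362 -0.0015] rot(tool) [ 0.0094 -0.0101  0.0315] n 0.03 | trans before rot [-0.0013  0.0006 -0.0008] after rot [-0.0013  0.0007 -0.0008]
```

```bash
python3 steer.py '[[0.028,-0.0005,0.0005,-0.0005,0,0,0],[0.026,0,0,0,0,0,0],[0.025,0,0,0,0,0,0]]' 20; python3 fr.py; python3 steer.py '[[0.02,0,0,0,0,0,0],[0.02,0,0,0,0,0,0]]' 30; python3 fr.py
```

```text
clock: 23.75
eef_pos: [0.5581, 0.0362, -0.0008]
orientation: [-0.045, 0.963, 0.177, 0.2]
wrist_force: [-0.5, 1.6, 0.6]
finger_gap: 0.0246
grasp_force: 0.8
[ 0.1  1.8 -0.1] [1.83 0.27]
clock: 23.95
eef_pos: [0.5579, 0.0369, -0.0004]
orientation: [-0.045, 0.962, 0.178, 0.2]
wrist_force: [-2.9, 3.6, 5.6]
finger_gap: 0.0211
grasp_force: 29.1
[ 0.4  5.7 -4.6] [1.83 0.27]
```

Well centred. Next is the third stroke.

```bash
python3 steer.py '[[0.02,0,-0.0042,-0.0002,0.0997,0,-0.0465],[0.02,0,-0.0047,-0.0002,0.0997,0,-0.0465],[0.02,0,-0.0047,0,0.0997,0,-0.0465],[0.02,0.0002,-0.0047,0.0002,0.0997,0,-0.0465]]' 30; python3 fr.py
```

```text
clock: 24.35
eef_pos: [0.5615, 0.0179, -0.0025]
orientation: [-0.093, 0.97, -0.038, 0.222]
wrist_force: [-6.0, -0.5, 6.5]
finger_gap: 0.0213
grasp_force: 30.5
[ 2.7 -0.3 -8.5] [1.92 0.8 ]
```

```bash
python3 steer.py '[[0.02,0.0002,-0.0047,0,0.0997,0,-0.0465],[0.02,0,-0.0047,0,0.0997,0,-0.0465],[0.02,0,-0.0047,0,0.0997,0,-0.0465]]' 30; python3 fr.py
```

```text
clock: 24.65
eef_pos: [0.5637, 0.0045, 0.0012]
orientation: [-0.127, 0.944, -0.198, 0.23]
wrist_force: [-7.2, 0.2, 13.3]
finger_gap: 0.0211
grasp_force: 30.8
[  1.   -4.5 -14.4] [1.85 1.14]
```

```bash
python3 steer.py '[[0.02,0,-0.0049,-0.0007,0.0997,0,-0.0465],[0.02,0,-0.0048,-0.0005,0.0997,0,-0.0465]]' 30; python3 fr.py; python3 steer.py '[[0.02,0,-0.0047,-0.0004,0.0997,0,-0.0465]]' 30; python3 fr.py
```

```text
clock: 24.85
eef_pos: [0.5648, -0.0032, 0.0065]
orientation: [-0.147, 0.913, -0.301, 0.232]
wrist_force: [5.5, -1.3, -3.1]
finger_gap: 0.0214
grasp_force: 29.4
[-3.1  0.2  5.7] [1.8  1.35]
clock: 24.95
eef_pos: [0.5651, -0.0069, 0.0093]
orientation: [-0.156, 0.893, -0.351, 0.232]
wrist_force: [1.8, -0.7, 2.0]
finger_gap: 0.0213
grasp_force: 29.2
[-1.8 -2.1  0. ] [1.77 1.45]
```

```bash
python3 steer.py '[[0.02,0,-0.0034,0,0.0725,0,-0.0338],[0.02,0,-0.0034,0,0.0725,0,-0.0338],[0.02,0,0,0,0,0,0]]' 30; python3 fr.py; python3 -c "
from rig import arm;print(arm.read_state()['wrist_torque'])"
```

```text
clock: 25.25
eef_pos: [0.5653, -0.0119, 0.0134]
orientation: [-0.169, 0.86, -0.423, 0.23]
wrist_force: [2.5, -4.8, 9.7]
finger_gap: 0.0213
grasp_force: 29.2
[ -2.2 -10.9  -0.7] [1.73 1.58]
[-0.86336008 -0.5918292  -0.11749039]
```

```bash
python3 steer.py '[[0.036,0,0,0,0,0,0],[0.036,0,0,0,0,0,0],[0.036,0,0,0,0,0,0]]'
python3 - <<'E'
from ptr import *
s=arm.read_state();w=arm.grab_frame("wrist");ptr(s["eef_pos"],s["orientation"],w);np.savez("w6.npz",w=w,p=s["eef_pos"],q=s["orientation"])
Rt=R.from_quat(s["orientation"]).as_matrix();Rc=Rt@T[:3,:3];oc=s["eef_pos"]+Rt@T[:3,3]
pr=lambda P:(lambda X:np.c_[c["cx"]+c["fx"]*X[:,0]/X[:,2],c["cy"]+c["fy"]*X[:,1]/X[:,2]])((np.array(P)-oc)@Rc)
u,v=pr([g([-.083,-.024,.04])])[0];print(u,v,pr([g([-.083,-.024+.007*np.sin(a),.04+.007*np.cos(a)]) for a in(3.9,4.3,4.7)]).round(0).tolist())
gy=cv2.cvtColor(w,cv2.COLOR_BGR2GRAY)
for y in range(int(v)-24,int(v)+30,3): print(y,' '.join('%3d'%i for i in gy[y,int(u)-33:int(u)+34:3]))
E
python3 mv.py
```

```text
clock: 25.55
eef_pos: [0.5649, -0.0119, 0.0129]
orientation: [-0.169, 0.861, -0.42, 0.229]
wrist_force: [0.5, 0.4, -0.0]
finger_gap: 0.0364
grasp_force: 0.0
pointer peak 4.6 105.0 centroid 4.58435126561545 spread 0.09668196098811169
252.67551023652263 276.1316989956279 [[255.0, 265.0], [250.0, 265.0], [245.0, 267.0]]
252  13  14  97  82  87  87  95  98 105 103 105 109 109 107 107 104 105 107 109 106 105 107 110
255  13   1  67  89  87  87 103 104 107 105 104 104 104 107 100 105 105 105 105 102 108 107 104
258  13   8  69  71  32  99 101 110 102 105 104 102 102 100 109 108 107 108 106 106 107 108 100
261  12  19  28  27  70 107 109 109 101  70  34  20  16  18  41  75  97 106 105 103 102 107 103
264   2  10  11  17  69 108 106  79  66  97  16  13   4  10  10  10  35  96 106 108 107 103 103
267  11  19  14  23  23  87  91   6  10  92  72   5  10  17  20   0  11  31  97 109 106 106 108
270   0   2  17  25  12  29  35  10   0  19  94  34  19   4   7  14  15  20  38 109 110 106 107
273  20  12  28  26  22  26  12  16  12   7  17   7  17  18   1  13  13  13  11 100 105 101 110
276   7  20  
[... 321 characters left out ...]
7   9   7   3   6   4   5  21   2  48 109 101 106
288   0  25  24  19  29  12  19  10  12  13  24  20  17  19  12  13  14   7  16  59 106 107 108
291  14  25  23  23  26  22   3  19  14  19  12   3  28  16   6   7  24  16   2  96 108 105 103
294   3  24  29  24  24  23  18  10  13  17  21  11  19  10  18  19   2  10  14  99 107 108 103
297   7  25  24  18  24  13  18  21  11  31  12   8  21   2  16  13  12   8  65 107 107 101 110
300  21  13  23  33  31  24  26   3  20  19   4  21  18   8  18  14   8  41 104 107 109 106 108
303  19  22  20  21  21  22  26  23   7  17  10  22  13  12   0  16  57 101 107 106 104 105 105
cc 0.928 shift px [-0.62  0.43] mm (x fwd,y left) [-1.2  1.8] yaw deg 1.61
```

The pointer reads about 4.58 rad, close to the 4.712 stop. A short confirming stroke will show whether it is really at the end stop.

```bash
python3 steer.py '[[0.036,-0.0002,0.0053,-0.0004,-0.1133,0,0.0528],[0.036,-0.0002,0.0053,-0.0004,-0.1133,0,0.0528],[0.036,-0.0002,0.0053,-0.0004,-0.1133,0,0.0528],[0.036,-0.0002,0.0053,-0.0004,-0.1133,0,0.0528],[0.036,0,0,0,0,0,0],[0.036,0,0,0,0,0,0]]'
python3 - <<'E'
from kp import *
plan(*pose(-25.5))
E
```

```text
clock: 26.25
eef_pos: [0.5625, 0.0033, 0.0004]
orientation: [-0.124, 0.946, -0.192, 0.229]
wrist_force: [0.2, 0.6, -0.2]
finger_gap: 0.0356
grasp_force: 0.0
pos [5.625e-01 3.300e-03 4.000e-04] rot(tool) [0.022  0.0142 0.0191] n 0.03 | trans before rot [-0.0012  0.0006 -0.0014] after rot [-0.0012  0.0006 -0.0014]
```

```bash
python3 steer.py '[[0.028,0,0.0004,-0.0006,0,0,0],[0.026,0,0,0,0,0,0],[0.02,0,0,0,0,0,0],[0.02,0,0,0,0,0,0]]' 25; python3 fr.py; python3 steer.py '[[0.02,0,-0.0034,0,0.0725,0,-0.0338],[0.02,0,-0.0034,0,0.0725,0,-0.0338],[0.02,0,-0.0034,0,0.0725,0,-0.0338],[0.02,0,0,0,0,0,0]]' 25; python3 fr.py
```

```text
clock: 26.65
eef_pos: [0.5618, 0.0054, 0.0004]
orientation: [-0.126, 0.946, -0.191, 0.228]
wrist_force: [-3.4, -2.5, 7.6]
finger_gap: 0.0208
grasp_force: 24.1
[ 0.8 -5.  -7.1] [1.85 1.13]
clock: 27.05
eef_pos: [0.5632, -0.0037, 0.0055]
orientation: [-0.148, 0.911, -0.307, 0.231]
wrist_force: [-2.6, -8.6, 12.5]
finger_gap: 0.0205
grasp_force: 25.6
[  1.6 -14.1  -5.9] [1.79 1.36]
```

```bash
python3 steer.py '[[0.036,0,0,0,0,0,0],[0.036,0,0,0,0,0,0],[0.036,0,0,0,0,0,0]]'
python3 - <<'E'
from ptr import *
s=arm.read_state();w=arm.grab_frame("wrist");ptr(s["eef_pos"],s["orientation"],w)
for f in("w5","w6"):
    d=np.load(f+".npz");ptr(d["p"],d["q"],d["w"])
E
python3 mv.py
```

```text
clock: 27.35
eef_pos: [0.5633, -0.0032, 0.0051]
orientation: [-0.147, 0.913, -0.303, 0.231]
wrist_force: [0.7, 0.1, -0.3]
finger_gap: 0.0363
grasp_force: 0.0
pointer peak 4.6 100.0 centroid 4.567976850141992 spread 0.10443949193628846
pointer peak 3.6 100.0 centroid 3.5869722689444457 spread 0.08423634711248938
pointer peak 4.55 104.0 centroid 4.554355633158133 spread 0.09508657939123608
cc 0.881 shift px [-0.75  0.16] mm (x fwd,y left) [-0.5  2.1] yaw deg 2.96
```

The pointer did not move during that extra stroke while the resistance held, so the knob is at its end stop. I'll withdraw straight out and remeasure the mixer before pressing the rocker.

```bash
python3 steer.py '[[0.037,0.0091,0,-0.0042,0,0,0],[0.037,0.0136,0,-0.0063,0,0,0],[0.037,0.0227,0,-0.0106,0,0,0],[0.037,0.0182,0,-0.0085,0,0,0],[0.037,0,0,0,0,0,0]]'
cat >> kp.py <<'E'
def rock(z=.029,back=.04,al=25,s=.031,xf=-.073):
    a=np.radians(al);d=np.array([np.sin(a),0,-np.cos(a)]);n=np.array([np.cos(a),0,np.sin(a)])
    return g(np.array([xf-back,.024,z])-.011*n+s*d),frame(M@-n,M@d)
E
python3 - <<'E'
from kp import *
p,Rt=rock();plan(p,Rt);plan(p+[-.02,0,.05],Rt);print(arm.read_state()["joints"].round(2))
E
python3 mv.py
```

```text
clock: 27.95
eef_pos: [0.4919, -0.0159, 0.005]
orientation: [-0.148, 0.913, -0.303, 0.23]
wrist_force: [1.0, -0.4, -0.4]
finger_gap: 0.0371
grasp_force: 0.0
pos [ 0.4919 -0.0159  0.005 ] rot(tool) [-0.5943  0.01    0.3134] n 0.67 | trans before rot [-0.0488  0.0651 -0.022 ] after rot [-0.0256  0.0773  0.0216]
pos [ 0.4919 -0.0159  0.005 ] rot(tool) [-0.5943  0.01    0.3134] n 0.67 | trans before rot [-0.0482  0.0366 -0.0677] after rot [-0.0287  0.0799 -0.0321]
[ 0.02  0.98 -0.82  2.39  1.78  1.42 -0.36]
cc 0.868 shift px [-0.62  0.23] mm (x fwd,y left) [-0.7  1.8] yaw deg 4.01
```

```bash
python3 steer.py '[[0.03,-0.012,0.009,-0.03,0,0,0],[0.02,-0.012,0.009,-0.03,0,0,0],[0,0,0,0,-0.119,0.002,0.0627],[0,0,0,0,-0.119,0.002,0.0627],[0,0,0,0,-0.119,0.002,0.0627],[0,0,0,0,-0.119,0.002,0.0627],[0,0,0,0,-0.119,0.002,0.0627],[0,0,0,0,0,0,0],[0,0,0,0,0,0,0]]'
python3 - <<'E'
from kp import *
p,Rt=rock();plan(p,Rt);plan(p+[-.02,0,.05],Rt);s=arm.read_state();print(s["joints"].round(2))
w=arm.grab_frame("wrist");np.savez("w7.npz",w=w,p=s["eef_pos"],q=s["orientation"])
c=arm.get_calibration("wrist");T=np.array(c["T_tool_cam"])
Rt=R.from_quat(s["orientation"]).as_matrix();Rc=Rt@T[:3,:3];oc=s["eef_pos"]+Rt@T[:3,3]
pr=lambda P:(lambda X:np.c_[c["cx"]+c["fx"]*X[:,0]/X[:,2],c["cy"]+c["fy"]*X[:,1]/X[:,2]])((np.array(P)-oc)@Rc)
print(pr([g([-.083,-.024,.04]),g([-.083,-.024,.028]),g([-.076,.015,.0245]),g([-.076,.033,.0245]),g([-.071,.024,.048])]).round(1).tolist())
u,v=pr([g([-.076,0.002,.036])])[0]
gy=cv2.cvtColor(w,cv2.COLOR_BGR2GRAY);gy=cv2.GaussianBlur(gy,(3,3),.7)
print("u from",int(u)-44,"step 2")
for y in range(int(v)-20,int(v)+22,2): print(y,' '.join('%3d'%i for i in gy[y,int(u)-44:int(u)+46:2]))
E
python3 mv.py
```

```text
clock: 28.9
eef_pos: [0.4813, 0.036, 0.042]
orientation: [-0.074, 0.973, -0.028, 0.217]
wrist_force: [0.3, 0.3, -0.1]
finger_gap: -0.0
grasp_force: 0.0
pos [0.4813 0.036  0.042 ] rot(tool) [-0.0786 -0.0026  0.0347] n 0.09 | trans before rot [-0.0142  0.0283  0.0545] after rot [-0.0131  0.0244  0.0566]
pos [0.4813 0.036  0.042 ] rot(tool) [-0.0786 -0.0026  0.0347] n 0.09 | trans before rot [-0.0172  0.0266  0.0008] after rot [-0.0163  0.0271  0.003 ]
[ 0.59  0.81 -1.18  2.43  1.81  0.89 -0.21]
[[226.9, 271.4], [229.1, 259.3], [273.3, 263.6], [293.5, 265.1], [282.7, 291.8]]
u from 213 step 2
253  80  80  80  81  80  81  80  81  55  19  12  15  15  10  25  52  56  52  53  51  28   8  11  39  54  55  55  53  37  16  17  11  11  12  31  77  84  83  83  85  88  86  79  70  65
255  80  80  79  79  79  79  81  79  46  11  18  15  15  10  25  51  56  56  53  51  23  10   9  38  53  56  53  53  42  20  15  13  13  11  22  70  81  82  81  81  82  78  80  79  79
257  80  81  80  80  81  80  80  78  39  13   9  15  14  15  31  54  55  54  53  51  22   8  14  34  55  53  55  56  46  18  15  16  12
[... 2733 characters left out ...]
  9   8  13  15   9  14  13   9  11   8  12  11   7   7  11  14  10   8  10
289  13  13  11  13  12  10   9  13   9   8   8  14   8  12   9  11  12  12  10  11  19  25  23  19  10  10  11  10   9  12  11  12  15  12  11  10  12  10  10  12  10  13  11   9  10
291  10  13  10   9   9  12   9  13  11   8   8  11   7  14   7   8  13   8  11   9  19  19  17  16  10   8  16  10  13  12   7   7  10  14   8  12  11  11  14  11  12   9  12   9  12
293  10  14  12  11  12  10   6  10   8   9   5  10  12   9  10  10  13   7  14  11  20  25  22  19  17  11  11  12  14   9   9  10   9   8  10  14   9  10  10  11  10  13  11   8  12
cc 0.982 shift px [-0.73 -0.17] mm (x fwd,y left) [0.5 2.1] yaw deg 1.95
```

The mixer has shifted only about 2 mm and 2°, and the pointer lies level at 3 o'clock. The rocker's edge is where predicted (u≈294, v≈266). I'll move to a 20 mm standoff in front of the rocker's lower half with the fingers shut.

```bash
sed -i 's/mix((.6257,.0558),7.65)/mix((.6260,.0561),7.3)/' kp.py; python3 steer.py '[[0,-0.01,0.009,0,-0.039,-0.001,0.017],[0,-0.01,0.009,0,-0.039,-0.001,0.017],[0,0,0.008,0,0,0,0],[0,0,0,0,0,0,0]]'
python3 - <<'E'
from kp import *
p,Rt=rock(back=.02);plan(p,Rt);print(arm.read_state()["joints"].round(2))
E
```

```text
clock: 29.4
eef_pos: [0.495, 0.068, 0.0492]
orientation: [-0.069, 0.974, 0.015, 0.216]
wrist_force: [0.2, -1.2, -0.7]
finger_gap: 0.0
grasp_force: 0.0
pos [0.495  0.068  0.0492] rot(tool) [ 0.0045 -0.0007  0.0121] n 0.01 | trans before rot [-0.0126 -0.0049  0.0643] after rot [-0.0126 -0.0045  0.0643]
[ 0.6   0.82 -1.2   2.38  1.78  0.82 -0.18]
```

```bash
python3 steer.py '[[0,-0.004,-0.0015,0.021,0.004,0,0.012],[0,-0.004,-0.0015,0.021,0,0,0],[0,-0.004,-0.0015,0.021,0,0,0],[0,0,0,0,0,0,0],[0,0,0,0,0,0,0]]'
python3 - <<'E'
from kp import *
p,Rt=rock(back=.02);plan(p,Rt);p,Rt=rock(back=.0);plan(p,Rt);s=arm.read_state();print(s["joints"].round(2))
w=arm.grab_frame("wrist");np.savez("w8.npz",w=w,p=s["eef_pos"],q=s["orientation"])
c=arm.get_calibration("wrist");T=np.array(c["T_tool_cam"])
Rt=R.from_quat(s["orientation"]).as_matrix();Rc=Rt@T[:3,:3];oc=s["eef_pos"]+Rt@T[:3,3]
pr=lambda P:(lambda X:np.c_[c["cx"]+c["fx"]*X[:,0]/X[:,2],c["cy"]+c["fy"]*X[:,1]/X[:,2]])((np.array(P)-oc)@Rc)
print(pr([g([-.076,.015,.0245]),g([-.076,.033,.0245]),g([-.071,.015,.048]),g([-.071,.033,.048]),g([-.083,-.024,.04])]).round(1).tolist())
gy=cv2.GaussianBlur(cv2.cvtColor(w,cv2.COLOR_BGR2GRAY),(3,3),.7)
print("u 222 step 3")
for y in range(214,300,4): print(y,' '.join('%3d'%i for i in gy[y,195:330:3]))
E
```

```text
clock: 29.9
eef_pos: [0.532, 0.0673, -0.0029]
orientation: [-0.061, 0.975, 0.014, 0.215]
wrist_force: [-0.4, 0.1, -0.1]
finger_gap: -0.0002
grasp_force: 0.0
pos [ 0.532   0.0673 -0.0029] rot(tool) [ 0.0007 -0.002  -0.0015] n 0.0 | trans before rot [-0.0014  0.0009  0.0016] after rot [-0.0014  0.0009  0.0016]
pos [ 0.532   0.0673 -0.0029] rot(tool) [ 0.0007 -0.002  -0.0015] n 0.0 | trans before rot [-0.0195  0.0009  0.01  ] after rot [-0.0195  0.0009  0.01  ]
[ 0.55  0.97 -1.11  2.31  1.91  0.87 -0.2 ]
[[241.7, 276.3], [269.5, 276.2], [240.6, 316.3], [270.8, 316.2], [174.0, 294.0]]
u 222 step 3
214 109 109 110 109 109 107 108 110 109 109 108 109 109 108 110 109 109 109 108 109 109 108 108 107 110 109 109 109 108 109 108 109 110 108 107 111 109 119 159 167 168 166 167 166 167
218 109 108 110 109 110 109 108 108 110 109 109 110 109 109 110 110 107 110 110 108 109 109 108 110 108 110 109 108 109 109 109 110 109 108 109 109 109 111 154 167 166 166 165 167 167
222 109 110 109 110 110 108 109 109 110 108 109 110 108 108 109 108 109 110 109 108 109 108 109 108 109 107 110 108 108 110 107 109
[... 2848 characters left out ...]
   9   7   7  10   8  13   7  10   7   9   8  17  21  17  12  13  12  11  10   9   9  11  14  10   7   9   8  11   7  10   7  13  11  18  19  16  15
290   9   8  14  13   9  11  10  14   9  13  11   8  12  14   9   9  12   9  11  16  21  18  10  13   5  14  10   5  13  10  11   7   6  12   8  10   8   9  12  12  13  10  11  16  12
294  11  13  10  13  16  11  13   9  14  11  10  10   7  10  10   8   9  14   9  13  21  18  12   9  11  12  10  11   9  11  10   7   8  11  12   7  14   9  16  16  15   8  13  12  10
298  15  16  13  12  11  11   7   8  11   8  13   6   8   9  14  11   6   9   8  16  21  17  12  10  11  12  11  10   9  11   6  10  10  14   9   9   8  12  10  16  19  13  14   7   9
```

```bash
python3 steer.py '[[0,-0.005,0.0009,0.0033,0,0,0],[0,-0.0045,0,0.002,0,0,0],[0,-0.0036,0,0.0017,0,0,0],[0,-0.0018,0,0.0008,0,0,0],[0,0,0,0,0,0,0]]'
python3 - <<'E'
from kp import *
p,Rt=rock(back=.0);plan(p,Rt)
E
```

```text
clock: 30.45
eef_pos: [0.5499, 0.0693, -0.0035]
orientation: [-0.06, 0.974, 0.014, 0.216]
wrist_force: [0.1, -0.4, 0.6]
finger_gap: 0.0003
grasp_force: 0.0
pos [ 0.5499  0.0693 -0.0035] rot(tool) [ 0.     -0.0007 -0.0036] n 0.0 | trans before rot [-0.0035  0.0012  0.0019] after rot [-0.0035  0.0012  0.0019]
```

```bash
for i in 1; do python3 steer.py '[[0,-0.0009,0.0005,0.0005,0,0,0],[0,-0.0009,0,0.0004,0,0,0]]'; python3 steer.py '[[0,-0.0009,0,0.0004,0,0,0]]'; python3 steer.py '[[0,-0.0009,0,0.0004,0,0,0]]'; done
```

```text
clock: 30.65
eef_pos: [0.5514, 0.0702, -0.0037]
orientation: [-0.061, 0.975, 0.014, 0.215]
wrist_force: [0.2, -1.0, 0.6]
finger_gap: -0.0004
grasp_force: 0.0
clock: 30.75
eef_pos: [0.5522, 0.0702, -0.0039]
orientation: [-0.061, 0.975, 0.014, 0.215]
wrist_force: [-4.6, -0.6, -0.4]
finger_gap: -0.0
grasp_force: 2.1
clock: 30.85
eef_pos: [0.5527, 0.0703, -0.0041]
orientation: [-0.061, 0.975, 0.014, 0.215]
wrist_force: [-6.6, -0.2, -3.7]
finger_gap: 0.0002
grasp_force: 3.0
```

```bash
python3 steer.py '[[0,0,0,0,0,0,0],[0,0,0,0,0,0,0]]';python3 steer.py '[[0,-0.0009,0,0.0004,0,0,0],[0,0,0,0,0,0,0],[0,0,0,0,0,0,0]]'; python3 steer.py '[[0,-0.0009,0,0.0004,0,0,0],[0,0,0,0,0,0,0],[0,0,0,0,0,0,0]]'
```

```text
clock: 31.05
eef_pos: [0.5531, 0.0703, -0.004]
orientation: [-0.061, 0.975, 0.014, 0.215]
wrist_force: [-3.2, -0.4, -2.2]
finger_gap: -0.0002
grasp_force: 1.6
clock: 31.35
eef_pos: [0.5539, 0.0704, -0.004]
orientation: [-0.061, 0.975, 0.014, 0.215]
wrist_force: [-4.9, -0.5, -4.4]
finger_gap: -0.0001
grasp_force: 2.5
clock: 31.65
eef_pos: [0.5541, 0.0704, -0.0042]
orientation: [-0.061, 0.975, 0.014, 0.214]
wrist_force: [-11.5, -1.3, 0.4]
finger_gap: -0.0
grasp_force: 5.8
```

```bash
python3 steer.py '[[0,0,0,0,0,0,0],[0,0,0,0,0,0,0],[0,0,0,0,0,0,0],[0,0,0,0,0,0,0]]'; python3 mv.py
```

```text
clock: 32.05
eef_pos: [0.5541, 0.0704, -0.0042]
orientation: [-0.061, 0.975, 0.014, 0.214]
wrist_force: [-11.4, -1.6, -0.1]
finger_gap: 0.0
grasp_force: 5.8
cc 0.887 shift px [-0.75  0.12] mm (x fwd,y left) [-0.3  2.1] yaw deg 2.15
```

The force holds steady at 11.5 N with no further travel, so the rocker is home. I'll withdraw and verify.

```bash
python3 steer.py '[[0,0.0045,0,-0.0021,0,0,0],[0,0.0136,0,-0.0063,0,0,0],[0,0.02,0,-0.0100,0,0,0],[0,0.01,0,-0.03,0,0,0],[0,0,0,-0.04,0,0,0],[0,0,0,-0.04,0,0,0],[0,0,0,-0.04,0,0,0],[0,0,0,0,0,0,0],[0,0,0,0,0,0,0]]'
python3 mv.py
python3 - <<'E'
from ptr import *
s=arm.read_state();w=arm.grab_frame("wrist");ptr(s["eef_pos"],s["orientation"],w);np.savez("w9.npz",w=w,p=s["eef_pos"],q=s["orientation"])
Rt=R.from_quat(s["orientation"]).as_matrix();Rc=Rt@T[:3,:3];oc=s["eef_pos"]+Rt@T[:3,3]
pr=lambda P:(lambda X:np.c_[c["cx"]+c["fx"]*X[:,0]/X[:,2],c["cy"]+c["fy"]*X[:,1]/X[:,2]])((np.array(P)-oc)@Rc)
ro=lambda t:[g([-.073-(.012+h*0)*0+ -np.sin(t)*(-h)*-1*0 - np.sin(t)*(-h) if False else -.073+h*np.sin(t),y,.036+h*np.cos(t)]) for h in(-.012,.012) for y in(.015,.033)]
for t in(0,.244): print("rocker",t,pr(ro(t)).round(1).tolist())
print("knob ring",pr([g([-.083,-.024+.012*np.sin(a),.04+.012*np.cos(a)]) for a in(0,1.57,3.14,4.71)]).round(1).tolist())
u,v=pr([g([-.073,.0,.036])])[0].astype(int)
gy=cv2.GaussianBlur(cv2.cvtColor(w,cv2.COLOR_BGR2GRAY),(3,3),.6);print("u0",u-34,"s 2")
for y in range(v-16,v+14): print(y,' '.join('%3d'%i for i in gy[y,u-34:u+36:2]))
# carton from the top view
t=arm.grab_frame("top");cv2.imwrite("pics/topZ.png",t)
E
```

```text
clock: 33.0
eef_pos: [0.4545, 0.058, 0.1195]
orientation: [-0.059, 0.975, 0.014, 0.215]
wrist_force: [0.2, 1.1, -1.3]
finger_gap: 0.0001
grasp_force: 0.0
cc 0.975 shift px [-0.76 -0.26] mm (x fwd,y left) [0.7 2.2] yaw deg 1.01
pointer peak 4.55 51.0 centroid 4.501435206519763 spread 0.18045559337908207
rocker 0 [[246.6, 217.9], [262.0, 217.8], [246.2, 234.1], [262.4, 234.1]]
rocker 0.244 [[246.5, 216.4], [262.0, 216.4], [246.2, 235.5], [262.4, 235.4]]
knob ring [[209.5, 231.4], [221.6, 222.8], [212.0, 214.8], [199.9, 222.8]]
u0 199 s 2
209  76  75  82  85  86  87  86  87  87  86  86  86  86  85  86  85  85  86  88  87  89  91  90  83  83  83  83  84  83  83  83  83  83  81  82
210  75  74  78  81  79  80  79  79  80  80  80  80  79  78  77  78  79  79  78  82  79  80  80  78  77  79  77  79  79  79  78  79  79  77  77
211  76  76  76  77  79  78  77  77  76  78  77  77  77  77  74  76  77  78  77  81  77  76  75  76  76  77  78  79  77  79  79  78  77  77  77
212  75  78  78  78  79  80  79  79  75  78  78  75  77  76  76  74  78  79  77  78  76  76  76  77  77  77  76  78  79  79  7
[... 3061 characters left out ...]
  15   9   8  11   5   7   9  13  14  12  18  13  14  11  18  15  19  16  26  42  43  42  41  23  13  15  37  42  44  42  35
235  14  19  13   8  11   8   5  12   7  16  13  10  12  14  19  13  20  10  18  13  16   9  29  50  48  52  50  25  13  13  44  49  54  51  40
236  16  16  12  12   8   9  11   5   7  16  14   9  10  14  16  14  15   9  18  15  12   9  31  52  50  54  54  24   4  12  47  52  54  52  44
237  13  14   8  13  15  13  13   5  13  15  11  10  16  16  15  14  13  15  16  14  16  15  33  54  54  53  53  30   5  10  44  51  52  51  45
238  16   9  14  17  15  12  14  13  13  13  12  11  17   8  12  16  11  18  15  11  17  14  36  50  52  53  52  34   8  14  41  52  52  50  47
```

The knob and carton look right, but the rocker's edge is ambiguous at this range. I'll compare with sub-pixel edges against the earlier "on" image.

```bash
cat > rk.py <<'E'
import sys
from ptr import *
from scipy.optimize import least_squares
def run(f,x0):
    d=np.load(f);w=d["w"];Rt=R.from_quat(d["q"]).as_matrix();Rc=Rt@T[:3,:3];oc=d["p"]+Rt@T[:3,3]
    def pr(P): X=(np.array(P)-oc)@Rc;return np.c_[c["cx"]+c["fx"]*X[:,0]/X[:,2],c["cy"]+c["fy"]*X[:,1]/X[:,2]]
    gy=cv2.cvtColor(w,cv2.COLOR_BGR2GRAY).astype(float)
    g,M=mix(x0[:2],x0[2])
    def edge(us,vc): # mean column profile, bright above -> dark below
        p=gy[int(vc)-8:int(vc)+8,us[0]:us[1]].mean(1);hi=p[:4].mean();lo=p.min();h=(hi+lo)/2
        i=np.argmax(p<h);return int(vc)-8+i-1+(p[i-1]-h)/(p[i-1]-p[i])
    kb=pr([g([-.083,-.024,.028])])[0];kn=edge((int(kb[0])-1,int(kb[0])+3),kb[1])
    o=[]
    for t in(0,.244):
        q=pr([g([-.073-.012*np.sin(t),y,.036-.012*np.cos(t)]) for y in(.018,.030)]);o.append(q[:,1].mean())
    r=edge((int(q[:,0].min()),int(q[:,0].max())+1),o[1])
    print(f,"knob bottom model %.2f seen %.2f | rocker off %.2f on %.2f seen %.2f corrected %.2f"%(kb[1],kn,*o,r,r-(kn-kb[1])))
run("w2.npz",(.6261,.0541,9.09))
for x in((.6260,.0561,7.3),(.6263,.0562,8)):run("w9.npz",x)
E
python3 rk.py
```

```text
w2.npz knob bottom model 156.86 seen 156.29 | rocker off 161.71 on 159.92 seen 159.54 corrected 160.10
w9.npz knob bottom model 214.76 seen 214.85 | rocker off 217.85 on 216.42 seen 217.91 corrected 217.82
w9.npz knob bottom model 215.13 seen 215.04 | rocker off 217.87 on 216.43 seen 217.87 corrected 217.96
```

Sub-pixel edges say off: seen 217.9, against a model of 217.9 for off and 216.4 for on. The same method reads "on" correctly in the earlier image. A last check that nothing else moved, then I'll hand in.

```bash
python3 - <<'E'
from h import *
A=cv2.imread("pics/top0.png");B=cv2.imread("pics/topZ.png");c=arm.get_calibration("top")
d=cv2.absdiff(cv2.GaussianBlur(A,(5,5),0),cv2.GaussianBlur(B,(5,5),0)).max(2)
n,l,st,ce=cv2.connectedComponentsWithStats((d>25).astype(np.uint8))
print([(s.tolist()) for s in st[1:] if s[4]>12])
g1=cv2.cvtColor(B,cv2.COLOR_BGR2HSV);m=((g1[...,1]<30)&(g1[...,2]>130)).astype(np.uint8)
n,l,st,ce=cv2.connectedComponentsWithStats(m[170:250,170:290])
for i in range(1,n):
    if st[i,4]>150:
        r=cv2.minAreaRect(np.argwhere(l==i)[:,::-1].astype(np.float32)+[170,170]);print("blob",r,at_z(c,r[0],.062))
print(arm.read_state()["wrist_force"])
E
```

```text
[[246, 136, 124, 77, 3090], [271, 151, 8, 20, 50], [256, 154, 2, 11, 15], [248, 165, 4, 18, 35], [202, 193, 42, 29, 439], [245, 197, 80, 78, 2109], [354, 201, 18, 40, 461], [269, 218, 9, 2, 13], [334, 244, 20, 24, 199], [277, 277, 28, 20, 186], [260, 278, 16, 9, 58], [297, 279, 96, 105, 3786], [253, 302, 62, 24, 736], [249, 325, 24, 14, 158], [267, 327, 49, 21, 406], [415, 329, 11, 8, 38], [379, 331, 29, 53, 1195], [269, 347, 46, 20, 463], [362, 348, 6, 5, 22], [372, 348, 6, 6, 29], [413, 349, 61, 35, 1223], [353, 360, 7, 5, 26]]Traceback (most recent call last):
  File "<stdin>", line 10, in <module>
cv2.error: OpenCV(4.12.0) /io/opencv/modules/imgproc/src/convhull.cpp:143: error: (-215:Assertion failed) total >= 0 && (depth == CV_32F || depth == CV_32S) in function 'convexHull'
```

```bash
python3 -c "
from rig import arm
print(arm.close_job())"
```

```text
the job is handed in; nothing more can be done
None
```

The job is handed in: I moved the carton aside and left it upright, turned the knob to its anticlockwise stop, then pressed the rocker off; the mixer slid about 2 mm and turned 1–2° during one knob grip.

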